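# Clip the stock box shut and build the soap display on its lid

### The job

Lay the wooden lid on the grey stock box and press down its four ears one after another until every one has snapped fully home under its clip. Then lay all the soap bars that are there on the lid like a little brick wall, lengthways along the lid's centre line: three end to end and evenly spaced as the first course, the others on top in staggered courses, each bridging the joint between two bars below (two in the second course, a sixth bar on top of those). Do not disturb the vases.

Things in the scene. Friction and masses are not known exactly. Their poses are not given: they have to be found in the camera images.
- box: fixed grey stock box, open at the top, 68 (x) by 236 (y) by 60 mm high, walls 6 mm; origin at the centre of its underside, y along its length. At its corners solid blocks 65 mm high reach out to x = +-62 mm (20 mm wide, centred at y = +-105 mm), each with a steel clip. At each end a steel stop, 30 mm wide, top 24 mm above the rim and flared, leaves the lid 3 mm play along y
- lid_seat (a point): where the lid's centre lies when fully home: on the box's axis, 68 mm above the work surface (rim 60 mm, half the lid 8 mm); axes as the box. Clips: tips at x = +-57.5, y = +-105 mm, 2 mm above the seated ears; 16 mm wide, sloping up and outward (25 degrees from upright) for 19 mm; each gives up to 8 mm outward (1.5 to 3 N) and springs back
- lid: loose flat wooden lid, 0.3 kg, same both ways up and round, origin at its centre: 120 (x) by 236 (y) by 16 mm thick. Its corners are thin ears (snap tabs), 26 by 30 by 6 mm. Midway on each long side a hand notch (56 mm long, 26 deep) leaves a 68 mm waist to grip. Laid on the box it rests on the clips' slopes about 10 to 12 mm above its seat; home, its top is 76 mm high
- tab1 (a point): middle of one ear (snap tab) of the lid: x = -44, y = -105 mm in the lid's frame. Ear 26 mm (x, 34 to 60 mm off the lid's centre line) by 30 mm (y, to the lid's end), top face 3 mm above this point. Snapped when level with lid_seat (68 mm high); takes about 8 to 22 N downward. The clip hangs over its outer 2.5 mm: press here with closed fingertips
- tab2 (a point): middle of one ear (snap tab) of the lid: x = -44, y = +105 mm in the lid's frame. Ear 26 mm (x, 34 to 60 mm off the lid's centre line) by 30 mm (y, to the lid's end), top face 3 mm above this point. Snapped when level with lid_seat (68 mm high); takes about 8 to 22 N downward. The clip hangs over its outer 2.5 mm: press here with closed fingertips
- tab3 (a point): middle of one ear (snap tab) of the lid: x = +44, y = -105 mm in the lid's frame. Ear 26 mm (x, 34 to 60 mm off the lid's centre line) by 30 mm (y, to the lid's end), top face 3 mm above this point. Snapped when level with lid_seat (68 mm high); takes about 8 to 22 N downward. The clip hangs over its outer 2.5 mm: press here with closed fingertips
- tab4 (a point): middle of one ear (snap tab) of the lid: x = +44, y = +105 mm in the lid's frame. Ear 26 mm (x, 34 to 60 mm off the lid's centre line) by 30 mm (y, to the lid's end), top face 3 mm above this point. Snapped when level with lid_seat (68 mm high); takes about 8 to 22 N downward. The clip hangs over its outer 2.5 mm: press here with closed fingertips
- board: fixed low wooden board 320 (x) by 210 (y) by 8 mm high on which the soap bars wait; origin at the centre of its underside
- soap1: loose wrapped soap bar, cream with a paper band, 70 (x, length) by 46 (y, width) by 24 mm (z), 0.11 kg; origin at its centre, the same both ways round and both ways up; may be absent; starts flat on the board
- soap2: loose wrapped soap bar, cream with a paper band, 70 (x, length) by 46 (y, width) by 24 mm (z), 0.11 kg; origin at its centre, the same both ways round and both ways up; may be absent; starts flat on the board
- soap3: loose wrapped soap bar, cream with a paper band, 70 (x, length) by 46 (y, width) by 24 mm (z), 0.11 kg; origin at its centre, the same both ways round and both ways up; may be absent; starts flat on the board
- soap4: loose wrapped soap bar, cream with a paper band, 70 (x, length) by 46 (y, width) by 24 mm (z), 0.11 kg; origin at its centre, the same both ways round and both ways up; may be absent; starts flat on the board
- soap5: loose wrapped soap bar, cream with a paper band, 70 (x, length) by 46 (y, width) by 24 mm (z), 0.11 kg; origin at its centre, the same both ways round and both ways up; may be absent; starts flat on the board
- soap6: loose wrapped soap bar, cream with a paper band, 70 (x, length) by 46 (y, width) by 24 mm (z), 0.11 kg; origin at its centre, the same both ways round and both ways up; may be absent; starts flat on the board
- spot_a1 (a point): place for the centre of a bar in the first course, lying on the lid, 88 mm above the work surface, at y = -74 mm along the box, bar lengthways along the box (bar's x along the box's y)
- spot_a2 (a point): place for the centre of a bar in the first course, lying on the lid, 88 mm above the work surface, at y = 0 mm along the box, bar lengthways along the box (bar's x along the box's y)
- spot_a3 (a point): place for the centre of a bar in the first course, lying on the lid, 88 mm above the work surface, at y = 74 mm along the box, bar lengthways along the box (bar's x along the box's y)
- spot_b1 (a point): place for the centre of a bar in the second course, 112 mm above the work surface, at y = -37 mm along the box, bar lengthways along the box (bar's x along the box's y)
- spot_b2 (a point): place for the centre of a bar in the second course, 112 mm above the work surface, at y = 37 mm along the box, bar lengthways along the box (bar's x along the box's y)
- spot_c1 (a point): place for the centre of a bar in the third course, 136 mm above the work surface, at y = 0 mm along the box, bar lengthways along the box (bar's x along the box's y)
- vase_tall: loose white vase, 80 mm wide, 130 mm high, a bystander beyond the work; origin at the centre of its underside
- vase_round: loose squat grey-brown vase, 96 mm wide, 85 mm high, a bystander beyond the work; origin at the centre of its underside
- vase_dark: loose dark vase, 90 mm wide, 100 mm high, a bystander beyond the work; origin at the centre of its underside

How it is judged (in metres and radians):
On the way:
1. all four ears of the lid are snapped under their clips, while every bar is still off the box (horizontal distance between lid and lid_seat below 0.008 m and angle between the y axis of lid and the y axis of box, either way round below 0.08 rad and z of each of tab1, tab2, tab3, tab4 in the frame of lid_seat below 0.002 m and height (world z) of each of soap1, soap2, soap3, soap4, soap5, soap6 below 0.06 m), for 0.2 s.
At the end, for the whole second after the job is handed in: Lid home (within 8 mm, 0.08 rad; each ear under 2 mm above its seat, so snapped); every bar present at rest, flat (0.1 rad), along the box (0.17 rad), its centre within 13 mm of one of the six spots; all three first-course spots taken (horizontal distance between lid and lid_seat below 0.008 m and angle between the y axis of lid and the y axis of box, either way round below 0.08 rad and z of each of tab1, tab2, tab3, tab4 in the frame of lid_seat below 0.002 m and (distance between soap1 and spot_a1 below 0.013 m or distance between soap1 and spot_a2 below 0.013 m or distance between soap1 and spot_a3 below 0.013 m or distance between soap1 and spot_b1 below 0.013 m or distance between soap1 and spot_b2 below 0.013 m or distance between soap1 and spot_c1 below 0.013 m) and angle between the z axis of each of soap1, soap2, soap3, soap4, soap5, soap6 and the z axis of box, either way round below 0.1 rad and angle between the y axis of each of soap1, soap2, soap3, soap4, soap5, soap6 and the x axis of box, either way round below 0.17 rad and linear speed of each of soap1, soap2, soap3, soap4, soap5, soap6 below 0.02 m/s and (distance between soap2 and spot_a1 below 0.013 m or distance between soap2 and spot_a2 below 0.013 m or distance between soap2 and spot_a3 below 0.013 m or distance between soap2 and spot_b1 below 0.013 m or distance between soap2 and spot_b2 below 0.013 m or distance between soap2 and spot_c1 below 0.013 m) and (distance between soap3 and spot_a1 below 0.013 m or distance between soap3 and spot_a2 below 0.013 m or distance between soap3 and spot_a3 below 0.013 m or distance between soap3 and spot_b1 below 0.013 m or distance between soap3 and spot_b2 below 0.013 m or distance between soap3 and spot_c1 below 0.013 m) and (distance between soap4 and spot_a1 below 0.013 m or distance between soap4 and spot_a2 below 0.013 m or distance between soap4 and spot_a3 below 0.013 m or distance between soap4 and spot_b1 below 0.013 m or distance between soap4 and spot_b2 below 0.013 m or distance between soap4 and spot_c1 below 0.013 m) and (distance between soap5 and spot_a1 below 0.013 m or distance between soap5 and spot_a2 below 0.013 m or distance between soap5 and spot_a3 below 0.013 m or distance between soap5 and spot_b1 below 0.013 m or distance between soap5 and spot_b2 below 0.013 m or distance between soap5 and spot_c1 below 0.013 m) and (distance between soap6 and spot_a1 below 0.013 m or distance between soap6 and spot_a2 below 0.013 m or distance between soap6 and spot_a3 below 0.013 m or distance between soap6 and spot_b1 below 0.013 m or distance between soap6 and spot_b2 below 0.013 m or distance between soap6 and spot_c1 below 0.013 m) and distance between any of soap1, soap2, soap3, soap4, soap5, soap6 and spot_a1 below 0.013 m and distance between any of soap1, soap2, soap3, soap4, soap5, soap6 and spot_a2 below 0.013 m and distance between any of soap1, soap2, soap3, soap4, soap5, soap6 and spot_a3 below 0.013 m); the robot touches nothing.
It fails at once if the vase_tall is knocked over or shoved more than 30 mm (distance of vase_tall from where it was at the start of the episode above 0.03 m or angle between vase_tall's own z axis and vertical above 0.4 rad).
It fails at once if the vase_round is knocked over or shoved more than 30 mm (distance of vase_round from where it was at the start of the episode above 0.03 m or angle between vase_round's own z axis and vertical above 0.4 rad).
It fails at once if the vase_dark is knocked over or shoved more than 30 mm (distance of vase_dark from where it was at the start of the episode above 0.03 m or angle between vase_dark's own z axis and vertical above 0.4 rad).
Of soap1, soap2, soap3, soap4, soap5, soap6 only 4 to 6 are there at a start; the rules pass over those that are not, and their reading is None.
At some moment in a run one of soap1, soap2, soap3, soap4, soap5, soap6 may be knocked a few centimetres aside while the robot is not near it.
Once in a run the grip may slacken for a moment while it holds something.
It also fails if it takes over 210 s, if anything falls off the work surface, if the arm or the gripper's body presses on something with over 40 N, if the wrist force passes 120 N, or if a joint passes its speed limit or range.

### The arm

A 7-joint arm with a two-finger parallel gripper is mounted at the origin on the work surface. World frame = base frame: x ahead of the robot, y to its left, z up, the work surface at z = 0. Lengths are in mm, angles in rad, forces in N, time in s.
With the tool pointing down it reaches from about 400 to 875 mm from the base axis. Payload 4.4 kg.
Tool frame: the origin (TCP) lies on the centre line of the jaws, within the pads' length; the fingertips stand 19 mm ahead of it and the grasp point (between the pads) is the TCP; z points along the fingers, y is the line along which they close (so a half turn about z gives the same grasp; the last joint's range is limited). The gripper opens to 85 mm and grips with 20 to 120 N. Pads are 22 mm wide; open, the fingers measure 114 mm over their backs; the gripper's body (76 mm by 85 mm) begins 54 mm behind the grasp point. The pads swing forward as they close: fully open they stand 13 mm farther back than shut.
Start: joints at [-1.169, 0.628, 0.038, 1.517, -0.027, 0.996, -0.02], TCP at [293.081, 580.191, 250.313] pointing down, gripper open.
Joint ranges: [-3.06, 3.06], [-0.37, 2.12], [-1.25, 1.32], [0.18, 2.47], [-1.1, 4.24], [0.23, 1.98], [-2.94, 2.94]. Speed limits (rad/s): [2.57, 2.57, 3.14, 3.14, 3.14, 3.14, 3.14].

### API

Orientations are given as [roll, pitch, yaw] about the fixed x, y, z axes, in that order (R = Rz(yaw) Ry(pitch) Rx(roll)).
In Python, from cell import ctrl, viewer, silhouettes gives the robot as it stands.
- The arm moves only by the shell command python3 -m creep 'ROWS'. ROWS is JSON, a list of rows, each an object with "jaw": the gripper command: -1 is shut, 1 is fully open, values between are in proportion; "xyz": the shift along the tool's x, y, z in mm, a list of three; "angular": the turn, a rotation vector about the tool's x, y, z in rad, a list of three. In form: [{"jaw": jaw, "xyz": [tx, ty, tz], "angular": [rx, ry, rz]}, ...]. A call has 1 to 12 rows; each row is the pose to reach, as a shift and turn from the pose commanded when the call began, along the tool's axes at that moment; what a row does not reach only later rows make up. A row lasts 1/8 s, in which the tool goes at most 62.5 mm and 10.7 degrees, less where a joint would pass 70% of its speed; a pose out of reach is approached as far as the arm can. A call with a gripper value outside its range is refused whole. The fingers move at their own pace and stop on an object; the grip force is fixed at half the most. Time passes only in rows, so rows that repeat a pose let the fingers close. It gives the time, the measured TCP pose, the force, the opening and the grip force at its end, in the units of the state.
- ctrl.read_state(): the state, without advancing time (a new reading comes with each control period).
- viewer.get_image(name): name is "side" or "top"; returns (picture, depth): 400x640x3 uint8, red, green, blue; 400x640 float32, mm along the optical axis (not along the pixel's ray), 0 where there is no reading.
- viewer.camera_model(name): a dict with "fx", "fy", "cx", "cy" (pixels), "dist" ([k1, k2, p1, p2, k3] as OpenCV has them; the pictures are not rectified), "T" (4x4, takes a point from camera to world coordinates). Camera axes: x right, y down, z forward; pixel columns grow to the right and rows downward; lengths in mm; the calibration is good to about 2 mm. A picture is of the moment at which its call begins. camera_model takes no time and is no camera call.
- ctrl.finish_job(): hands the job in; it is judged then, once.
Trained networks look in the newest picture that a camera, given by its name, has taken for a name from the list of things; names that differ only in an ending like _2 or _b are one class to them, and where a whole thing is asked for, a point or a joint stands for the part that bears it (a point fixed in the world has none). Each returns a list of dicts, best first, with "score" (0 to 1); they miss things now and then, are a little off and sometimes report something else, mostly with a low value. They report only what shows in the picture. A call takes as long as a camera call.
- silhouettes(camera, target): "pixels" (400x640 bool, what is visible of it) and "xy" ([column, row] in pixels, amid what is visible of it).
The state is a dict: "clock": time; "qpos": joint angles; "qd": joint speeds; "tau": joint torques, N m; "eef_pos": TCP position; "tool_rot": TCP orientation; "force": force on the tool from outside, world axes, zero at the start; "torque": the same for the moment, N m; "width": finger opening in mm; "gripper_force": force on a finger pad.
Only numpy, scipy, OpenCV 4.12 (cv2) and the standard library are available. Lean on these libraries where they do the work, as an engineer would, in place of code of your own. Each camera call takes 0.05 s, during which the arm holds its last target. There are 200 camera calls.

## Working session

There is one attempt and no reset: what is moved stays moved. The work goes in short steps, Python scripts to look and compute and a shell command to move; the robot and the scene stay as the last step left them, time stands still between calls to the robot, and variables do not carry over. Pictures are saved under pics/ and viewed, at most 14 in all, crops included, and the job is handed in when it is done.

```bash
ls; mkdir -p pics; cat > h.py <<'E'
import numpy as np, cv2
from cell import ctrl, viewer, silhouettes
def snap(cam,fn=None):
    im,d=viewer.get_image(cam)
    if fn: cv2.imwrite('pics/'+fn,im[:,:,::-1])
    return im,d
def world(cam,uv,z):
    """z: depth array-like per pixel"""
    m=viewer.camera_model(cam);K=np.array([[m['fx'],0,m['cx']],[0,m['fy'],m['cy']],[0,0,1.]])
    uv=np.asarray(uv,float).reshape(-1,1,2)
    n=cv2.undistortPoints(uv,K,np.array(m['dist'],float)).reshape(-1,2)
    z=np.asarray(z,float).reshape(-1,1)
    P=np.hstack([n*z,z]);T=np.array(m['T']);return P@T[:3,:3].T+T[:3,3]
def cloud(cam,mask,d):
    r,c=np.nonzero(mask&(d>0));return world(cam,np.c_[c,r],d[r,c])
def rect(P):
    (c,s,a)=cv2.minAreaRect(P[:,:2].astype(np.float32))
    return np.round(c,1),np.round(s,1),round(a,1)
E
python3 - <<'E'
from h import *
for c in('top','side'):
    im,d=snap(c,c+'0.png')
    m=viewer.camera_model(c);print(c,np.round(m['T'],3).tolist(),m['fx'])
    for t in ('lid','box','board','soap1','vase_tall','vase_round','vase_dark'):
        for o in silhouettes(c,t)[:8]:
            P=cloud(c,o['pixels'],d)
            if len(P)<10: continue
            print(t,round(o['score'],2),np.round(o['xy']),len(P),'zmed',np.round(np.percentile(P[:,2],[5,50,95])),rect(P))
print(ctrl.read_state())
E
```

```text
pics
top [[-0.014, -0.99, 0.138, 380.426], [-1.0, 0.016, 0.013, 48.147], [-0.015, -0.138, -0.99, 1501.765], [0.0, 0.0, 0.0, 1.0]] 446.3765922146496
lid 0.79 [230. 228.] 2178 zmed [ 9. 15. 21.] (array([477.1, 381.8]), array([236.4, 119. ]), 77.6)
box 0.6 [328. 207.] 2021 zmed [ 4. 34. 76.] (array([549.1,  49.1]), array([146.6, 269.1]), 6.7)
box 0.42 [417. 216.] 339 zmed [17. 32. 37.] (array([ 516.6, -256.8]), array([71.1, 55. ]), 0.4)
board 0.56 [437. 214.] 4151 zmed [ 2.  8. 13.] (array([ 516.7, -312.5]), array([214.6, 326.3]), 86.9)
soap1 0.81 [451. 190.] 326 zmed [11. 32. 37.] (array([ 608.8, -370.9]), array([70.2, 57.8]), 2.5)
soap1 0.78 [421. 215.] 332 zmed [23. 32. 37.] (array([ 516.6, -253.1]), array([48. , 70.2]), 88.2)
soap1 0.62 [454. 247.] 338 zmed [18. 32. 37.] (array([ 419.1, -364.8]), array([68.8, 58.7]), 0.1)
soap1 0.61 [425. 185.] 323 zmed [12. 31. 38.] (array([ 615.4, -264.4]), array([48.6, 76.6]), 87.2)
soap1 0.56 [421. 244.] 327 zmed [22. 31. 37.] (array([ 424.5, -252.5]), array([47.9, 69.3]), 89.2)
vase_tall 0.76 [314. 148.] 442 zmed [  3.  83. 102.] (array([752.4,
[... 1994 characters left out ...]
 0.8, 'qpos': array([-1.16881349,  0.62837285,  0.03852016,  1.51735023, -0.02701426,
        0.99629633, -0.01999168]), 'qd': array([-1.62673276e-03, -2.74253215e-03,  1.32709855e-03,  7.90987639e-04,
       -3.30057788e-03, -3.32160066e-04, -3.95095912e-06]), 'tau': array([ 7.55526962e-04, -5.63215649e+01,  1.22579344e+00, -1.93778265e+01,
        1.09213771e-02,  1.73182463e-03,  2.79674208e-05]), 'eef_pos': array([293.09221065, 580.21902783, 250.34735733]), 'tool_rot': array([ 3.14150144e+00, -4.02632538e-05,  2.67377021e+00]), 'force': array([ 0.26737135,  0.17769827, -0.51604144]), 'torque': array([ 0.0015576 , -0.02221728,  0.102558  ]), 'gripper_force': 0.0, 'width': 85.488424085775}
```

```bash
python3 - <<'E'
import cv2
i=cv2.imread('pics/top0.png')[110:290,180:500];cv2.imwrite('pics/t0c.png',cv2.resize(i,(800,450),interpolation=cv2.INTER_CUBIC))
E
python3 - <<'E'
from h import *
# box: fit to cloud in region; board/soap top-only rects
for c in('top','side'):
    im,d=snap(c); P=cloud(c,d>0,d)
    B=P[(abs(P[:,0]-550)<120)&(abs(P[:,1]-50)<170)]
    for lo,hi in((50,63),(63,69),(69,90)):
        Q=B[(B[:,2]>lo)&(B[:,2]<hi)]
        if len(Q)>8: print(c,lo,len(Q),rect(Q),Q[:,:2].min(0),Q[:,:2].max(0))
    for o in silhouettes(c,'soap1')[:7]:
        S=cloud(c,o['pixels'],d);S=S[(S[:,2]>27)]
        if len(S)>20:print(c,'soap',o['score'],rect(S))
E
```

```text
top 50 390 (array([551.7,  54.2]), array([127.7, 243.6]), 6.3) [476.07164325 -67.32325671] [625.11975916 174.28224705]
top 63 177 (array([549.2,  54.3]), array([120. , 244.2]), 8.8) [475.455348   -68.44115706] [625.77319327 176.77620319]
top 69 142 (array([549.7,  53.7]), array([139.1, 259.8]), 9.6) [464.55927547 -75.49347953] [635.77250505 181.96147228]
top soap 0.76 (array([ 419.4, -361.8]), array([69.3, 49.5]), 0.6)
top soap 0.75 (array([ 609.1, -364.5]), array([69.6, 47. ]), 5.1)
top soap 0.75 (array([ 422.9, -254.3]), array([44.2, 65.4]), 87.8)
top soap 0.73 (array([ 612.1, -262.1]), array([45. , 68.5]), 85.4)
top soap 0.69 (array([ 516.6, -253.7]), array([48.2, 70.2]), 89.9)
side 50 622 (array([552. ,  49.4]), array([137.6, 251.2]), 10.0) [465.74148784 -75.80047077] [638.64689384 174.4008696 ]
side 63 225 (array([551.6,  50.7]), array([134.5, 252.1]), 9.8) [468.09446317 -74.83411923] [636.86593118 176.91441516]
side 69 197 (array([550. ,  51.5]), array([137.9, 261.4]), 10.3) [466.15876573 -79.0185074 ] [637.83038411 183.06522025]
side soap 0.8 (array([ 518.5, -257. ]), array([69.8, 47. ]), 0.2)
side soap 0.72 (array([ 422. , -366.8]), array([70.6, 47.8]), 1.5)
side soap 0.67 (array([ 614.7, -268.2]), array([43.3, 70.6]), 88.6)
side soap 0.61 (array([ 610.2, -369.8]), array([72.2, 49. ]), 5.0)
side soap 0.59 (array([ 425.2, -253.8]), array([69.3, 48.2]), 0.2)
```

View pics/t0c.png

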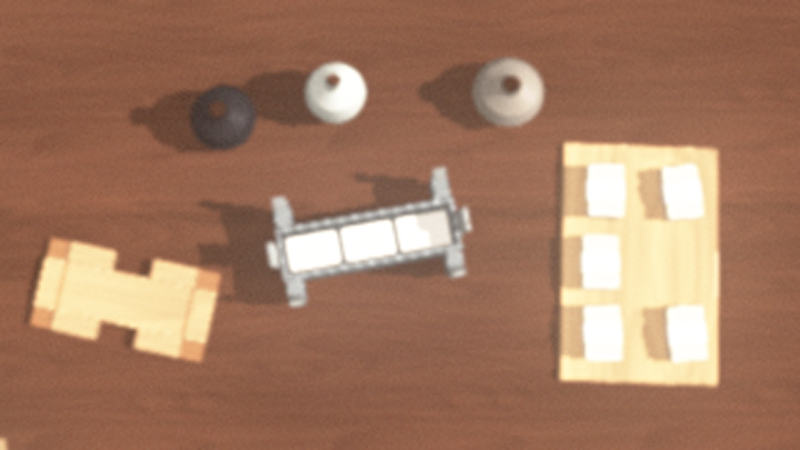

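View pics/side0.png

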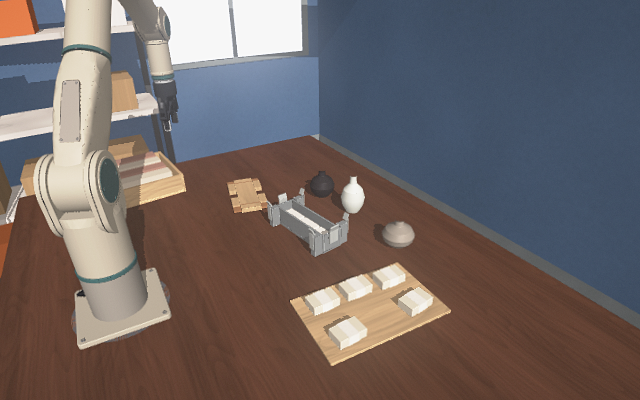

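The top view shows the lid at about (125,300), the box at (370,240) and five bars at (605,190), (683,190), (600,260), (603,333) and (687,333) on the board. The side view agrees: five bars, with the vases beyond the box. The cameras disagree by about 2–4 mm, so I'll average them.

```bash
cat > go.py <<'E'
import sys,numpy as np
from scipy.spatial.transform import Rotation as R
from cell import ctrl
s=ctrl.read_state();p=s['eef_pos'];r=R.from_euler('xyz',s['tool_rot'])
a=[float(v) for v in sys.argv[1:5]]
t=R.from_euler('xyz',[np.pi,0,a[3]]);t2=R.from_euler('xyz',[np.pi,0,a[3]+np.pi])
d=r.inv().apply(np.array(a[:3])-p)
w=(r.inv()*t).as_rotvec();w2=(r.inv()*t2).as_rotvec()
print('clock',s['clock'],'p',np.round(p,1),'rot',np.round(s['tool_rot'],3),'q7',s['qpos'][6].round(2),'F',np.round(s['force'],1),'w',s['width'].round(1),'shift',np.round(d,1),'w',np.round(w,3),'or',np.round(w2,3))
E
python3 go.py 478.5 379.5 90 1.347
```

```text
Traceback (most recent call last):
  File "go.py", line 9, in <module>
    print('clock',s['clock'],'p',np.round(p,1),'rot',np.round(s['tool_rot'],3),'q7',s['qpos'][6].round(2),'F',np.round(s['force'],1),'w',s['width'].round(1),'shift',np.round(d,1),'w',np.round(w,3),'or',np.round(w2,3))
                                                                                                                                         ^^^^^^^^^^^^^^^^
AttributeError: 'float' object has no attribute 'round'
```

```bash
sed -i "s/s\['width'\].round(1)/round(s['width'],1)/" go.py
python3 go.py 478.5 379.5 90 1.347
```

```text
clock 1.0 p [293.1 580.2 250.3] rot [ 3.142 -0.     2.674] q7 -0.02 F [-0.4 -0.2 -0.5] w 85.3 shift [-256.   -95.5  160.3] w [ 0.    -0.     1.327] or [ 0.     0.    -1.815]
```

```bash
python3 -m creep '[{"jaw":1,"xyz":[-256,-95.5,160],"angular":[0,0,1.327]},{"jaw":1,"xyz":[-256,-95.5,160],"angular":[0,0,1.327]},{"jaw":1,"xyz":[-256,-95.5,160],"angular":[0,0,1.327]},{"jaw":1,"xyz":[-256,-95.5,160],"angular":[0,0,1.327]},{"jaw":1,"xyz":[-256,-95.5,160],"angular":[0,0,1.327]},{"jaw":1,"xyz":[-256,-95.5,160],"angular":[0,0,1.327]},{"jaw":1,"xyz":[-256,-95.5,160],"angular":[0,0,1.327]},{"jaw":1,"xyz":[-256,-95.5,160],"angular":[0,0,1.327]},{"jaw":1,"xyz":[-256,-95.5,160],"angular":[0,0,1.327]},{"jaw":1,"xyz":[-256,-95.5,160],"angular":[0,0,1.327]}]'; python3 go.py 478.5 379.5 25 1.347
python3 - <<'E'
from h import *
im,d=snap('top')
o=silhouettes('top','lid')[0];P=cloud('top',o['pixels'],d);print(o['score'],len(P),rect(P),np.percentile(P[:,2],[5,50,95]))
E
```

```text
clock: 2.25
eef_pos: [478.4, 379.8, 90.5]
tool_rot: [-3.142, -0.001, 1.349]
force: [0.4, -0.0, -0.0]
width: 85.2
gripper_force: 0.0
clock 2.25 p [478.4 379.8  90.5] rot [-3.142e+00 -1.000e-03  1.349e+00] q7 -0.58 F [ 0.4 -0.  -0. ] w 85.2 shift [-0.3  0.1 65.5] w [-0.    -0.001  0.002] or [ 1.00e-03 -0.00e+00 -3.14e+00]
0.83 1172 (array([465.9, 329.5]), array([128.2, 119.7]), 77.0) [ 8.94135721 15.54317045 20.91643923]
```

Down in steps, watching the force.

```bash
python3 -m creep '[{"jaw":1,"xyz":[0,0,40],"angular":[0,0,0]},{"jaw":1,"xyz":[0,0,62],"angular":[0,0,0]},{"jaw":1,"xyz":[0,0,70],"angular":[0,0,0]},{"jaw":1,"xyz":[0,0,72],"angular":[0,0,0]},{"jaw":1,"xyz":[0,0,72],"angular":[0,0,0]}]'; python3 -m creep '[{"jaw":1,"xyz":[0,0,3],"angular":[0,0,0]},{"jaw":1,"xyz":[0,0,5],"angular":[0,0,0]},{"jaw":1,"xyz":[0,0,5],"angular":[0,0,0]}]'
```

```text
clock: 2.98
eef_pos: [479.1, 379.9, 19.1]
tool_rot: [3.141, -0.001, 1.347]
force: [-0.1, -0.0, 0.4]
width: 85.5
gripper_force: 0.0
clock: 3.35
eef_pos: [478.4, 379.5, 13.3]
tool_rot: [-3.142, 0.0, 1.347]
force: [0.8, 0.1, 0.0]
width: 85.8
gripper_force: 0.0
```

```bash
python3 -m creep '[{"jaw":-1,"xyz":[0,0,0],"angular":[0,0,0]},{"jaw":-1,"xyz":[0,0,0],"angular":[0,0,0]},{"jaw":-1,"xyz":[0,0,0],"angular":[0,0,0]},{"jaw":-1,"xyz":[0,0,0],"angular":[0,0,0]},{"jaw":-1,"xyz":[0,0,0],"angular":[0,0,0]},{"jaw":-1,"xyz":[0,0,0],"angular":[0,0,0]}]'
```

```text
clock: 4.1
eef_pos: [478.6, 379.6, 13.8]
tool_rot: [-3.142, -0.0, 1.347]
force: [-0.8, -0.7, 6.3]
width: 66.4
gripper_force: 69.1
```

```bash
python3 -m creep '[{"jaw":-1,"xyz":[0,0,-40],"angular":[0,0,0]},{"jaw":-1,"xyz":[0,0,-90],"angular":[0,0,0]},{"jaw":-1,"xyz":[0,0,-140],"angular":[0,0,0]},{"jaw":-1,"xyz":[0,0,-140],"angular":[0,0,0]}]'
python3 go.py 550 52.6 150 1.743
python3 - <<'E'
from h import *
for c in('top','side'):
    im,d=snap(c,c+'1.png')
    for o in silhouettes(c,'lid')[:2]:
        P=cloud(c,o['pixels'],d);print(c,o['score'],len(P),rect(P),np.percentile(P[:,2],[5,50,95]))
E
```

```text
clock: 4.6
eef_pos: [480.7, 380.8, 156.8]
tool_rot: [3.137, -0.006, 1.347]
force: [-0.5, 0.7, -4.2]
width: 66.4
gripper_force: 70.2
clock 4.6 p [480.7 380.8 156.8] rot [ 3.137 -0.006  1.347] q7 -0.61 F [-0.5  0.7 -4.2] w 66.4 shift [-304.7  140.4    5.7] w [ 0.006 -0.005 -0.396] or [-0.007 -0.008  2.745]
top 0.97 1368 (array([474.2, 353.4]), array([175.5, 119.7]), 77.1) [151.81158611 158.04393271 163.00189787]
side 0.8 832 (array([ 809.2, 1382.3]), array([2357.8,  162.8]), 72.5) [145.35697322 156.23957615 158.4498458 ]
side 0.59 668 (array([ 782.5, -131.4]), array([163.5,  89. ]), 19.0) [19.3927359  50.28289656 72.21060527]
```

View pics/side1.png

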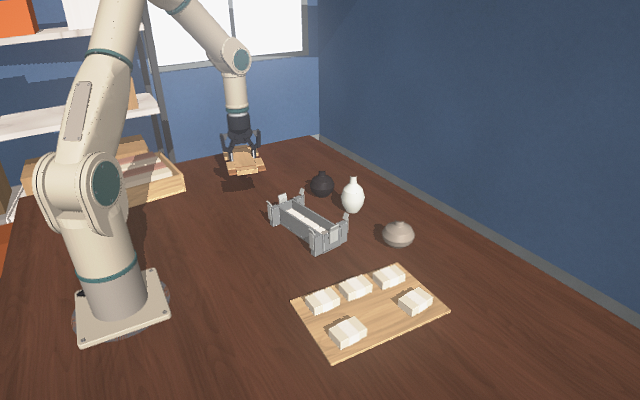

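The side view shows the lid held level at (243,160). I'm carrying it over the box, turning by -0.396.

```bash
python3 -m creep '[{"jaw":-1,"xyz":[-50,24,5],"angular":[0,0,-0.06]},{"jaw":-1,"xyz":[-100,47,5],"angular":[0,0,-0.13]},{"jaw":-1,"xyz":[-152,70,5],"angular":[0,0,-0.2]},{"jaw":-1,"xyz":[-203,94,5],"angular":[0,0,-0.26]},{"jaw":-1,"xyz":[-254,117,5],"angular":[0,0,-0.33]},{"jaw":-1,"xyz":[-290,134,5],"angular":[0,0,-0.38]},{"jaw":-1,"xyz":[-304.7,140.4,5],"angular":[0,0,-0.396]},{"jaw":-1,"xyz":[-304.7,140.4,5],"angular":[0,0,-0.396]},{"jaw":-1,"xyz":[-304.7,140.4,5],"angular":[0,0,-0.396]},{"jaw":-1,"xyz":[-304.7,140.4,5],"angular":[0,0,-0.396]}]'
python3 go.py 550 52.6 150 1.743
python3 - <<'E'
from h import *
for c in('top','side'):
    im,d=snap(c,c+'2.png'); P=cloud(c,d>0,d)
    Q=P[(abs(P[:,2]-147)<14)&(abs(P[:,0]-550)<110)&(abs(P[:,1]-52)<160)]
    a=0.172;ux=np.array([np.cos(a),np.sin(a)]);uy=np.array([-ux[1],ux[0]]);q=(Q[:,:2]-[550,52.6])
    print(c,len(Q),rect(Q),'x',np.percentile(q@ux,[.5,2,98,99.5]),'y',np.percentile(q@uy,[.5,2,98,99.5]),np.percentile(Q[:,2],[5,50,95]))
E
```

```text
clock: 6.05
eef_pos: [547.2, 53.0, 147.8]
tool_rot: [-3.141, -0.001, 1.745]
force: [1.6, -0.0, -3.0]
width: 66.5
gripper_force: 70.0
clock 6.05 p [547.2  53.  147.8] rot [-3.141e+00 -1.000e-03  1.745e+00] q7 0.22 F [ 1.6 -0.  -3. ] w 66.5 shift [-0.8  2.7 -2.2] w [-0.001 -0.001  0.002] or [ 1.000e-03 -1.000e-03 -3.139e+00]
top 1402 (array([547.2,  55.7]), array([121.4, 236.1]), 10.1) x [-62.40734424 -60.89684013  55.28324745  56.80132245] y [-113.62394427 -112.25220718  119.1424338   120.75175207] [142.40091818 149.06140097 154.19039872]
side 1502 (array([549.6,  52.7]), array([125.3, 241.5]), 9.8) x [-62.40790382 -61.3196473   56.05119835  59.06803847] y [-119.05335391 -117.97356033  110.32783661  115.98310766] [140.23208577 151.09274549 153.34959413]
```

View pics/side2.png

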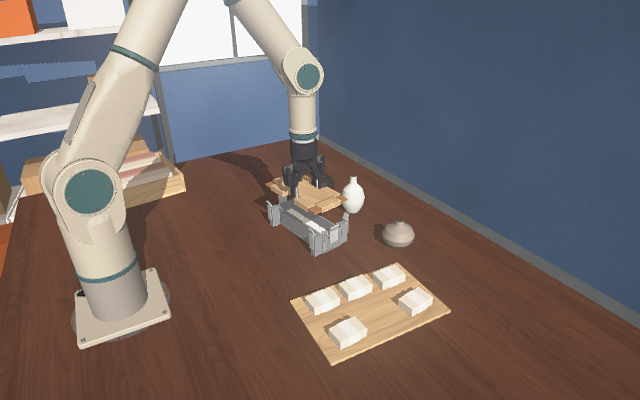

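```bash
python3 go.py 549 51.5 95 1.743; python3 -m creep '[{"jaw":-1,"xyz":[1,1.5,20],"angular":[0,0,0]},{"jaw":-1,"xyz":[1,1.5,40],"angular":[0,0,0]},{"jaw":-1,"xyz":[1,1.5,52],"angular":[0,0,0]},{"jaw":-1,"xyz":[1,1.5,52],"angular":[0,0,0]},{"jaw":-1,"xyz":[1,1.5,52],"angular":[0,0,0]}]'; python3 go.py 549 51.5 86 1.743
```

```text
clock 6.15 p [547.5  52.5 148.1] rot [-3.141 -0.     1.745] q7 0.22 F [ 0.2 -0.  -3.6] w 66.7 shift [-1.3  1.4 53.1] w [-0.    -0.     0.002] or [ 1.00e-03 -1.00e-03 -3.14e+00]
clock: 6.78
eef_pos: [549.5, 52.6, 96.9]
tool_rot: [3.14, 0.0, 1.743]
force: [0.3, -1.0, -3.6]
width: 66.4
gripper_force: 70.0
clock 6.775 p [549.5  52.6  96.9] rot [3.14  0.    1.743] q7 0.24 F [ 0.3 -1.  -3.6] w 66.4 shift [-0.9 -0.7 10.9] w [ 0.001  0.    -0.   ] or [ 0.000e+00 -2.000e-03  3.141e+00]
```

```bash
python3 -m creep '[{"jaw":-1,"xyz":[-1,-0.5,3],"angular":[0,0,0]},{"jaw":-1,"xyz":[-1,-0.5,6],"angular":[0,0,0]},{"jaw":-1,"xyz":[-1,-0.5,9],"angular":[0,0,0]},{"jaw":-1,"xyz":[-1,-0.5,10],"angular":[0,0,0]},{"jaw":-1,"xyz":[-1,-0.5,10],"angular":[0,0,0]}]'; python3 go.py 549 51.5 82 1.743
```

```text
clock: 7.4
eef_pos: [549.3, 51.5, 86.6]
tool_rot: [3.14, -0.0, 1.742]
force: [1.5, 0.4, -0.0]
width: 66.5
gripper_force: 70.6
clock 7.4 p [549.3  51.5  86.6] rot [ 3.14  -0.     1.742] q7 0.25 F [ 1.5  0.4 -0. ] w 66.5 shift [ 0.1 -0.3  4.6] w [ 0.001 -0.    -0.001] or [-0.000e+00 -2.000e-03  3.141e+00]
```

```bash
python3 -m creep '[{"jaw":-1,"xyz":[0,0,2],"angular":[0,0,0]},{"jaw":-1,"xyz":[0,0,3],"angular":[0,0,0]},{"jaw":-1,"xyz":[0,0,3],"angular":[0,0,0]}]'; python3 -m creep '[{"jaw":1,"xyz":[0,0,0],"angular":[0,0,0]},{"jaw":1,"xyz":[0,0,0],"angular":[0,0,0]},{"jaw":1,"xyz":[0,0,0],"angular":[0,0,0]},{"jaw":1,"xyz":[0,0,-10],"angular":[0,0,0]},{"jaw":1,"xyz":[0,0,-50],"angular":[0,0,0]},{"jaw":-1,"xyz":[0,0,-80],"angular":[0,0,0]},{"jaw":-1,"xyz":[0,0,-80],"angular":[0,0,0]}]'
python3 - <<'E'
from h import *
for c in('top','side'):
    im,d=snap(c,c+'3.png')
    cv2.imwrite('pics/%s3c.png'%c,cv2.resize(im[150:270,230:410,::-1],(720,480),interpolation=cv2.INTER_CUBIC))
    P=cloud(c,d>0,d)
    a=0.172;ux=np.array([np.cos(a),np.sin(a)]);uy=np.array([-ux[1],ux[0]])
    q=(P[:,:2]-[549.3,51.5]);x=q@ux;y=q@uy
    for sx in(-1,1):
        for sy in(-1,1):
            m=(abs(x-sx*44)<9)&(abs(y-sy*100)<12)&(abs(P[:,2]-80)<30);print(c,sx,sy,m.sum(),np.round(np.median(P[m,2]),1),end=' ')
    for o in silhouettes(c,'lid')[:1]:
        L=cloud(c,o['pixels'],d);print(c,o['score'],len(L),rect(L),np.percentile(L[:,2],[5,50,95]))
E
```

```text
clock: 7.78
eef_pos: [549.6, 51.4, 84.1]
tool_rot: [3.14, 0.0, 1.743]
force: [-0.6, 0.3, 6.2]
width: 66.2
gripper_force: 71.3
clock: 8.65
eef_pos: [550.4, 51.5, 166.0]
tool_rot: [3.136, 0.0, 1.743]
force: [-1.1, -0.1, -0.9]
width: 51.3
gripper_force: 0.0
top -1 -1 42 82.7 top -1 1 40 82.8 top 1 -1 39 82.5 top 1 1 39 82.5 top 0.78 1218 (array([542.5,  51.9]), array([133.8, 251.3]), 10.1) [79.03568732 86.28121546 92.29158888]
side -1 -1 47 83.6 side -1 1 26 81.6 side 1 -1 31 83.3 side 1 1 8 86.4 side 0.61 1447 (array([519.1,  88.5]), array([161.6, 353.2]), 24.4) [ 4.80428212 36.28296744 74.64019072]
```

View pics/side3c.png

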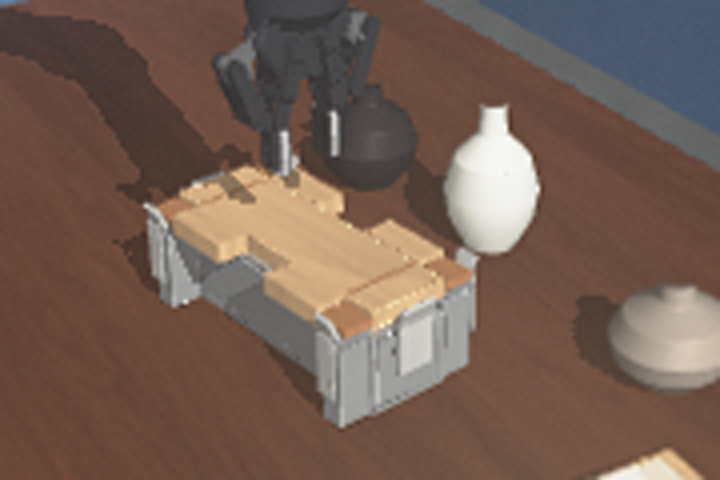

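The lid lies level between the stops, with all four ears on the clip slopes (ear tops about 82.6 mm). Next I press with closed fingers, pad width across the ear.

```bash
python3 go.py 575.3 165.6 125 0.172
```

```text
clock 8.85 p [547.9  51.4 162.5] rot [-3.14  -0.     1.743] q7 0.22 F [ 0.3  0.7 -0.5] w 19.9 shift [107.8  46.6  37.4] w [-2.000e-03  1.000e-03  1.571e+00] or [-1.000e-03 -2.000e-03 -1.571e+00]
```

```bash
python3 -m creep '[{"jaw":-1,"xyz":[54,23,0],"angular":[0,0,0.2]},{"jaw":-1,"xyz":[108,46.6,10],"angular":[0,0,0.5]},{"jaw":-1,"xyz":[108,46.6,30],"angular":[0,0,0.8]},{"jaw":-1,"xyz":[108,46.6,37],"angular":[0,0,1.571]},{"jaw":-1,"xyz":[108,46.6,37],"angular":[0,0,1.571]},{"jaw":-1,"xyz":[108,46.6,37],"angular":[0,0,1.571]},{"jaw":-1,"xyz":[108,46.6,37],"angular":[0,0,1.571]},{"jaw":-1,"xyz":[108,46.6,37],"angular":[0,0,1.571]},{"jaw":-1,"xyz":[108,46.6,37],"angular":[0,0,1.571]},{"jaw":-1,"xyz":[108,46.6,37],"angular":[0,0,1.571]},{"jaw":-1,"xyz":[108,46.6,37],"angular":[0,0,1.571]}]'; python3 go.py 575.3 165.6 103 0.172
```

```text
clock: 10.22
eef_pos: [575.8, 165.6, 125.6]
tool_rot: [3.141, 0.001, 0.173]
force: [-1.1, -0.8, -0.2]
width: -0.0
gripper_force: 0.0
clock 10.225 p [575.8 165.6 125.6] rot [3.141e+00 1.000e-03 1.730e-01] q7 -1.12 F [-1.1 -0.8 -0.2] w -0.0 shift [-0.4 -0.  22.6] w [0.    0.001 0.001] or [-2.000e-03  0.000e+00 -3.141e+00]
```

```bash
python3 -m creep '[{"jaw":-1,"xyz":[0,0,15],"angular":[0,0,0]},{"jaw":-1,"xyz":[0,0,22],"angular":[0,0,0]},{"jaw":-1,"xyz":[0,0,25],"angular":[0,0,0]},{"jaw":-1,"xyz":[0,0,28],"angular":[0,0,0]},{"jaw":-1,"xyz":[0,0,28],"angular":[0,0,0]}]';python3 -m creep '[{"jaw":-1,"xyz":[0,0,2],"angular":[0,0,0]},{"jaw":-1,"xyz":[0,0,4],"angular":[0,0,0]},{"jaw":-1,"xyz":[0,0,6],"angular":[0,0,0]},{"jaw":-1,"xyz":[0,0,6],"angular":[0,0,0]}]'
```

```text
clock: 10.85
eef_pos: [576.1, 165.8, 98.2]
tool_rot: [3.142, 0.0, 0.172]
force: [0.6, 0.9, 0.6]
width: 0.2
gripper_force: 0.0
clock: 11.35
eef_pos: [576.5, 165.8, 92.2]
tool_rot: [3.141, -0.001, 0.172]
force: [0.9, -0.3, -0.5]
width: -0.2
gripper_force: 0.7
```

```bash
python3 -m creep '[{"jaw":-1,"xyz":[0,0,2],"angular":[0,0,0]},{"jaw":-1,"xyz":[0,0,3],"angular":[0,0,0]},{"jaw":-1,"xyz":[0,0,3],"angular":[0,0,0]}]'
python3 - <<'E'
from h import *
im,d=snap('side')
cv2.imwrite('pics/s4.png',cv2.resize(im[150:250,230:380,::-1],(750,500),interpolation=cv2.INTER_CUBIC))
E
```

```text
clock: 11.72
eef_pos: [576.6, 165.8, 91.4]
tool_rot: [-3.14, -0.001, 0.172]
force: [-3.0, 0.6, 17.6]
width: 0.4
gripper_force: 8.4
```

View pics/s4.png

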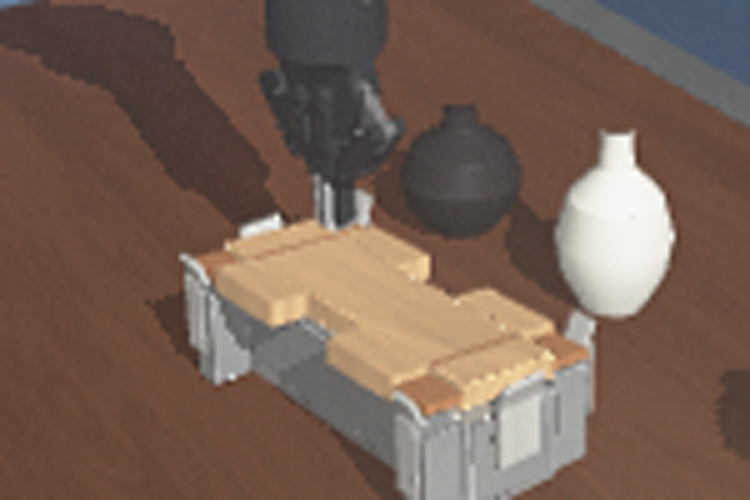

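The fingertip stands on the far ear at about (345,215) in the crop. Contact is now 17.6 N, so I press on.

```bash
python3 -m creep '[{"jaw":-1,"xyz":[0,0,1],"angular":[0,0,0]},{"jaw":-1,"xyz":[0,0,2],"angular":[0,0,0]},{"jaw":-1,"xyz":[0,0,2],"angular":[0,0,0]}]'
python3 -m creep '[{"jaw":-1,"xyz":[0,0,1],"angular":[0,0,0]},{"jaw":-1,"xyz":[0,0,2],"angular":[0,0,0]},{"jaw":-1,"xyz":[0,0,2],"angular":[0,0,0]}]'
```

```text
clock: 12.15
eef_pos: [576.6, 165.7, 91.0]
tool_rot: [-3.139, -0.002, 0.171]
force: [-7.3, -0.7, 28.9]
width: -0.2
gripper_force: 14.2
clock: 12.52
eef_pos: [576.6, 165.6, 90.4]
tool_rot: [-3.138, -0.002, 0.171]
force: [-9.1, -1.4, 37.2]
width: 0.2
gripper_force: 18.5
```

Stiff at the height of a seated ear (91-19 ≈ 72). I'll back off and check with depth.

```bash
python3 -m creep '[{"jaw":-1,"xyz":[0,0,-20],"angular":[0,0,0]},{"jaw":-1,"xyz":[0,0,-40],"angular":[0,0,0]},{"jaw":-1,"xyz":[-61,-12,-40],"angular":[0,0,0]},{"jaw":-1,"xyz":[-90,-2,-40],"angular":[0,0,0]},{"jaw":-1,"xyz":[-90,0,-40],"angular":[0,0,0]}]'
cat > ears.py <<'E'
from h import *
a=0.172;ux=np.array([np.cos(a),np.sin(a)]);uy=np.array([-ux[1],ux[0]])
im,d=snap('top');P=cloud('top',d>0,d);q=P[:,:2]-[549,53.5];x=q@ux;y=q@uy
for sx in(-1,1):
  for sy in(-1,1):
    for n,X,Y in(('ear',44,100),('plate',20,100),('shoulder',44,60)):
      m=(abs(x-sx*X)<8)&(abs(y-sy*Y)<9)&(P[:,2]<110);print(n,sx,sy,m.sum(),np.round(np.median(P[m,2]),1),end='; ')
    print()
E
python3 ears.py; python3 go.py 486.7 150.2 125 0.172
```

```text
clock: 13.15
eef_pos: [485.0, 149.9, 125.6]
tool_rot: [-3.141, 0.003, 0.171]
force: [0.7, 0.6, 0.7]
width: -0.3
gripper_force: 0.0
ear -1 -1 26 80.9; plate -1 -1 27 87.0; shoulder -1 -1 28 86.0; 
ear -1 1 0 nan; plate -1 1 0 nan; shoulder -1 1 3 81.6; 
ear 1 -1 26 78.6; plate 1 -1 28 85.4; shoulder 1 -1 29 81.9; 
ear 1 1 15 72.6; plate 1 1 0 nan; shoulder 1 1 26 79.5; 
clock 13.2 p [487.3 150.1 125.8] rot [-3.141 -0.     0.171] q7 -1.06 F [ 1.1 -0.8  0.7] w -0.1 shift [-0.6 -0.2  0.8] w [-0.    -0.    -0.001] or [-0.     0.     3.141]
  return _methods._mean(a, axis=axis, dtype=dtype,
  ret = ret.dtype.type(ret / rcount)
```

Ear (+,+) is home (72.6). Next ear (−,+), pressed in one go.

```bash
python3 -m creep '[{"jaw":-1,"xyz":[0,0,15],"angular":[0,0,0]},{"jaw":-1,"xyz":[0,0,23],"angular":[0,0,0]},{"jaw":-1,"xyz":[0,0,27],"angular":[0,0,0]},{"jaw":-1,"xyz":[0,0,30],"angular":[0,0,0]},{"jaw":-1,"xyz":[0,0,33],"angular":[0,0,0]},{"jaw":-1,"xyz":[0,0,35],"angular":[0,0,0]},{"jaw":-1,"xyz":[0,0,37],"angular":[0,0,0]},{"jaw":-1,"xyz":[0,0,38],"angular":[0,0,0]},{"jaw":-1,"xyz":[0,0,38],"angular":[0,0,0]}]'
```

```text
clock: 14.32
eef_pos: [487.5, 150.2, 90.3]
tool_rot: [-3.139, -0.001, 0.171]
force: [-8.3, -1.5, 33.3]
width: 0.2
gripper_force: 17.5
```

```bash
python3 go.py 523.7 -62.6 130 0.172
```

```text
clock 14.325 p [487.5 150.2  90.3] rot [-3.139e+00 -1.000e-03  1.710e-01] q7 -1.0 F [-8.3 -1.5 33.3] w 0.2 shift [ -0.4 215.7 -40.3] w [-0.003 -0.001 -0.001] or [-2.00e-03  4.00e-03  3.14e+00]
```

```bash
python3 -m creep '[{"jaw":-1,"xyz":[0,0,-25],"angular":[0,0,0]},{"jaw":-1,"xyz":[0,30,-43],"angular":[0,0,0]},{"jaw":-1,"xyz":[0,90,-43],"angular":[0,0,0]},{"jaw":-1,"xyz":[0,150,-43],"angular":[0,0,0]},{"jaw":-1,"xyz":[-0.4,205,-43],"angular":[0,0,0]},{"jaw":-1,"xyz":[-0.4,215.7,-43],"angular":[0,0,0]},{"jaw":-1,"xyz":[-0.4,215.7,-40],"angular":[0,0,0]},{"jaw":-1,"xyz":[-0.4,215.7,-38],"angular":[0,0,0]}]'; python3 ears.py 2>/dev/null; python3 go.py 523.7 -62.6 90 0.172
```

```text
clock: 15.32
eef_pos: [523.6, -59.9, 124.7]
tool_rot: [-3.14, 0.001, 0.174]
force: [-0.4, 1.0, 0.2]
width: 0.3
gripper_force: 0.0
ear -1 -1 0 nan; plate -1 -1 0 nan; shoulder -1 -1 0 nan; 
ear -1 1 27 71.9; plate -1 1 29 78.0; shoulder -1 1 28 78.4; 
ear 1 -1 23 83.7; plate 1 -1 0 nan; shoulder 1 -1 27 85.2; 
ear 1 1 25 71.6; plate 1 1 26 76.7; shoulder 1 1 27 79.0; 
clock 15.375 p [523.5 -59.8 124.5] rot [-3.14e+00  1.00e-03  1.75e-01] q7 -0.7 F [-0.4 -0.1 -0.1] w -0.1 shift [-0.3  2.8 34.5] w [-0.002  0.001  0.003] or [-2.000e-03 -3.000e-03 -3.139e+00]
```

```bash
python3 -m creep '[{"jaw":-1,"xyz":[-0.3,2,12],"angular":[0,0,0]},{"jaw":-1,"xyz":[-0.3,2,18],"angular":[0,0,0]},{"jaw":-1,"xyz":[-0.3,2,22],"angular":[0,0,0]},{"jaw":-1,"xyz":[-0.3,2,26],"angular":[0,0,0]},{"jaw":-1,"xyz":[-0.3,2,29],"angular":[0,0,0]},{"jaw":-1,"xyz":[-0.3,2,32],"angular":[0,0,0]},{"jaw":-1,"xyz":[-0.3,2,35],"angular":[0,0,0]},{"jaw":-1,"xyz":[-0.3,2,37],"angular":[0,0,0]},{"jaw":-1,"xyz":[-0.3,2,37],"angular":[0,0,0]}]'; python3 go.py 612.3 -47.2 130 0.172
```

```text
clock: 16.5
eef_pos: [523.6, -64.4, 90.0]
tool_rot: [-3.14, -0.001, 0.171]
force: [-4.3, 0.5, 22.1]
width: 0.2
gripper_force: 12.1
clock 16.5 p [523.6 -64.4  90. ] rot [-3.14e+00 -1.00e-03  1.71e-01] q7 -0.65 F [-4.3  0.5 22.1] w 0.2 shift [ 90.4  -1.9 -40. ] w [-0.001 -0.001 -0.001] or [-1.000e-03  2.000e-03  3.141e+00]
```

```bash
python3 -m creep '[{"jaw":-1,"xyz":[0,0,-25],"angular":[0,0,0]},{"jaw":-1,"xyz":[20,-1,-42],"angular":[0,0,0]},{"jaw":-1,"xyz":[75,-1.5,-42],"angular":[0,0,0]},{"jaw":-1,"xyz":[90,-1.9,-42],"angular":[0,0,0]},{"jaw":-1,"xyz":[90,-1.9,-40],"angular":[0,0,0]},{"jaw":-1,"xyz":[90,-1.9,-38],"angular":[0,0,0]}]'; python3 ears.py 2>/dev/null; python3 go.py 612.3 -47.2 90 0.172
```

```text
clock: 17.25
eef_pos: [611.0, -47.3, 125.7]
tool_rot: [-3.141, 0.002, 0.171]
force: [-0.4, 0.0, 0.1]
width: 0.1
gripper_force: 0.0
ear -1 -1 29 70.4; plate -1 -1 19 75.8; shoulder -1 -1 1 75.5; 
ear -1 1 0 nan; plate -1 1 0 nan; shoulder -1 1 0 nan; 
ear 1 -1 0 nan; plate 1 -1 0 nan; shoulder 1 -1 0 nan; 
ear 1 1 26 71.4; plate 1 1 21 77.1; shoulder 1 1 27 76.3; 
clock 17.3 p [610.8 -47.3 125.6] rot [-3.141e+00  2.000e-03  1.710e-01] q7 -0.81 F [0.4 0.9 0.1] w 0.2 shift [ 1.6  0.2 35.6] w [-0.001  0.002 -0.001] or [3.00e-03 1.00e-03 3.14e+00]
```

```bash
python3 -m creep '[{"jaw":-1,"xyz":[1,0,12],"angular":[0,0,0]},{"jaw":-1,"xyz":[1,0,18],"angular":[0,0,0]},{"jaw":-1,"xyz":[1,0,22],"angular":[0,0,0]},{"jaw":-1,"xyz":[1,0,26],"angular":[0,0,0]},{"jaw":-1,"xyz":[1,0,29],"angular":[0,0,0]},{"jaw":-1,"xyz":[1,0,32],"angular":[0,0,0]},{"jaw":-1,"xyz":[1,0,35],"angular":[0,0,0]},{"jaw":-1,"xyz":[1,0,37],"angular":[0,0,0]},{"jaw":-1,"xyz":[1,0,38.5],"angular":[0,0,0]},{"jaw":-1,"xyz":[1,0,38.5],"angular":[0,0,0]}]'; python3 go.py 516.5 -255 150 0
```

```text
clock: 18.55
eef_pos: [613.3, -46.8, 90.1]
tool_rot: [-3.14, -0.001, 0.172]
force: [-5.3, 2.0, 17.4]
width: 0.0
gripper_force: 8.4
clock 18.55 p [613.3 -46.8  90.1] rot [-3.14e+00 -1.00e-03  1.72e-01] q7 -0.77 F [-5.3  2.  17.4] w 0.0 shift [-130.9  188.5  -60.3] w [-0.001 -0.001  0.172] or [ 1.00e-03 -2.00e-03 -2.97e+00]
```

Lift, move toward the board, and look at the lid and bars unobstructed.

```bash
python3 -m creep '[{"jaw":-1,"xyz":[0,0,-40],"angular":[0,0,0]},{"jaw":1,"xyz":[-20,40,-80],"angular":[0,0,0.03]},{"jaw":1,"xyz":[-55,85,-110],"angular":[0,0,0.08]},{"jaw":1,"xyz":[-90,135,-110],"angular":[0,0,0.13]},{"jaw":1,"xyz":[-125,180,-110],"angular":[0,0,0.172]},{"jaw":1,"xyz":[-131,188.5,-110],"angular":[0,0,0.172]},{"jaw":1,"xyz":[-131,188.5,-110],"angular":[0,0,0.172]}]'; python3 ears.py 2>/dev/null
python3 - <<'E'
from h import *
a=0.172;ux=np.array([np.cos(a),np.sin(a)]);uy=np.array([-ux[1],ux[0]])
for c in('top','side'):
    im,d=snap(c,c+'5.png')
    for o in silhouettes(c,'lid')[:1]:
        L=cloud(c,o['pixels'],d);L=L[L[:,2]>66];print(c,'lid',round(o['score'],2),len(L),rect(L))
    for o in silhouettes(c,'soap1')[:8]:
        S=cloud(c,o['pixels'],d);S=S[(S[:,2]>26)&(S[:,2]<45)]
        if len(S)>20:print(c,'soap',round(o['score'],2),rect(S))
cv2.imwrite('pics/t5.png',cv2.resize(viewer.get_image('top')[0][150:280,280:480,::-1],(800,520),interpolation=cv2.INTER_CUBIC))
E
python3 go.py 516.5 -255 100 0
```

```text
clock: 19.42
eef_pos: [516.4, -255.2, 197.8]
tool_rot: [-3.141, -0.0, -0.002]
force: [-0.0, 0.3, -0.4]
width: 85.4
gripper_force: 0.0
ear -1 -1 25 71.3; plate -1 -1 27 76.7; shoulder -1 -1 28 75.7; 
ear -1 1 28 70.4; plate -1 1 29 75.3; shoulder -1 1 28 76.2; 
ear 1 -1 26 70.7; plate 1 -1 27 76.6; shoulder 1 -1 29 75.4; 
ear 1 1 28 71.1; plate 1 1 29 76.9; shoulder 1 1 28 74.4; 
top lid 0.94 2265 (array([548.7,  54.5]), array([119.3, 234.1]), 9.4)
top soap 0.53 (array([ 612., -264.]), array([48.9, 69.2]), 87.6)
top soap 0.52 (array([ 419.2, -362.1]), array([48.6, 69. ]), 89.1)
side lid 0.57 1590 (array([557.8, -17.3]), array([134.6, 382.5]), 5.3)
side soap 0.75 (array([ 422.7, -366.5]), array([70. , 47.4]), 3.1)
side soap 0.71 (array([ 610.7, -369.5]), array([73.2, 49.8]), 2.6)
side soap 0.63 (array([ 614.1, -266.6]), array([48.2, 68. ]), 86.0)
side soap 0.59 (array([ 519.3, -255.4]), array([48.3, 70.9]), 88.7)
side soap 0.59 (array([ 426.2, -254.4]), array([48.9, 71.1]), 89.5)
clock 19.825 p [ 516.9 -254.   197.6] rot [-3.141e+00  0.000e+00  1.000e-03] q7 -0.62 F [-0.8 -1.1 -0.3] w 85.5 shift [-0.4  1.  97.6] w [-0.     0.     0.001] or [-0.   -0.   -3.14]
```

View pics/t5.png

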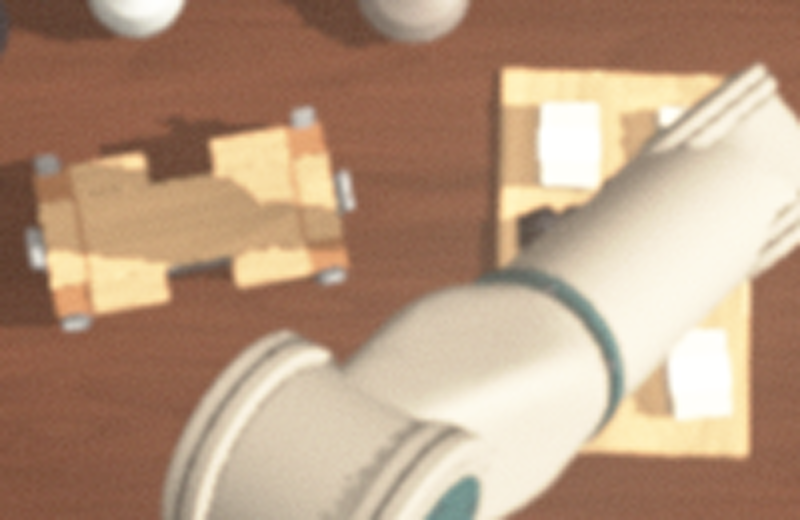

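All four ears read 70–71 mm with the clips closed over them. The lid centre is at about (548.9, 51.6), yaw 0.17. Now the first bar.

```bash
python3 -m creep '[{"jaw":1,"xyz":[0,2,55],"angular":[0,0,0]},{"jaw":1,"xyz":[0,2,110],"angular":[0,0,0]},{"jaw":1,"xyz":[0,2,155],"angular":[0,0,0]},{"jaw":1,"xyz":[0,2,168],"angular":[0,0,0]},{"jaw":1,"xyz":[0,2,170.5],"angular":[0,0,0]},{"jaw":1,"xyz":[0,2,170.5],"angular":[0,0,0]},{"jaw":-1,"xyz":[0,2,170.5],"angular":[0,0,0]},{"jaw":-1,"xyz":[0,2,170.5],"angular":[0,0,0]},{"jaw":-1,"xyz":[0,2,170.5],"angular":[0,0,0]},{"jaw":-1,"xyz":[0,2,170.5],"angular":[0,0,0]},{"jaw":-1,"xyz":[0,2,170.5],"angular":[0,0,0]},{"jaw":-1,"xyz":[0,2,170.5],"angular":[0,0,0]}]'; python3 go.py 561.5 -21.3 160 1.741
```

```text
clock: 21.32
eef_pos: [517.0, -256.9, 28.4]
tool_rot: [-3.141, -0.001, -0.0]
force: [0.1, 0.3, 5.8]
width: 45.0
gripper_force: 62.6
clock 21.325 p [ 517.  -256.9   28.4] rot [-3.141e+00 -1.000e-03 -0.000e+00] q7 -0.45 F [0.1 0.3 5.8] w 45.0 shift [  44.7 -235.6 -131.5] w [ 1.000e-03 -1.000e-03 -1.741e+00] or [-1.000e-03 -1.000e-03  1.401e+00]
```

```bash
python3 -m creep '[{"jaw":-1,"xyz":[0,0,-50],"angular":[0,0,0]},{"jaw":-1,"xyz":[0,0,-105],"angular":[0,0,-0.1]},{"jaw":-1,"xyz":[8,-45,-131],"angular":[0,0,-0.28]},{"jaw":-1,"xyz":[17,-90,-131],"angular":[0,0,-0.46]},{"jaw":-1,"xyz":[25,-135,-131],"angular":[0,0,-0.64]},{"jaw":-1,"xyz":[33,-180,-131],"angular":[0,0,-0.82]},{"jaw":-1,"xyz":[41,-220,-131],"angular":[0,0,-1.0]},{"jaw":-1,"xyz":[44.7,-235.6,-131],"angular":[0,0,-1.18]},{"jaw":-1,"xyz":[44.7,-235.6,-131],"angular":[0,0,-1.36]},{"jaw":-1,"xyz":[44.7,-235.6,-131],"angular":[0,0,-1.54]},{"jaw":-1,"xyz":[44.7,-235.6,-131],"angular":[0,0,-1.741]},{"jaw":-1,"xyz":[44.7,-235.6,-131],"angular":[0,0,-1.741]}]'; python3 go.py 561.4 -21.3 97 1.741
```

```text
clock: 22.82
eef_pos: [561.0, -21.6, 158.4]
tool_rot: [-3.142, -0.0, 1.739]
force: [-0.5, 0.8, -1.2]
width: 44.7
gripper_force: 62.2
clock 22.825 p [561.  -21.6 158.4] rot [-3.142 -0.     1.739] q7 0.34 F [-0.5  0.8 -1.2] w 44.7 shift [ 0.2  0.5 61.4] w [-0.    -0.    -0.002] or [-1.00e-03  0.00e+00  3.14e+00]
```

```bash
python3 -m creep '[{"jaw":-1,"xyz":[0,0.5,35],"angular":[0,0,0]},{"jaw":-1,"xyz":[0,0.5,54],"angular":[0,0,0]},{"jaw":-1,"xyz":[0,0.5,59],"angular":[0,0,0]},{"jaw":-1,"xyz":[0,0.5,61],"angular":[0,0,0]},{"jaw":-1,"xyz":[0,0.5,61],"angular":[0,0,0]}]'; python3 go.py 561.4 -21.3 97 1.741
```

```text
clock: 23.45
eef_pos: [562.2, -21.2, 97.9]
tool_rot: [3.14, 0.0, 1.74]
force: [0.2, -0.4, -1.4]
width: 44.8
gripper_force: 62.2
clock 23.45 p [562.2 -21.2  97.9] rot [3.14 0.   1.74] q7 0.37 F [ 0.2 -0.4 -1.4] w 44.8 shift [ 0.1 -0.8  0.9] w [ 0.001  0.    -0.001] or [ 0.000e+00 -2.000e-03  3.141e+00]
```

Down 1.5 more, open, retreat, look.

```bash
python3 -m creep '[{"jaw":-1,"xyz":[0,-0.8,1],"angular":[0,0,0]},{"jaw":-1,"xyz":[0,-0.8,1.8],"angular":[0,0,0]},{"jaw":-1,"xyz":[0,-0.8,1.8],"angular":[0,0,0]}]'; python3 -m creep '[{"jaw":0.5,"xyz":[0,0,0],"angular":[0,0,0]},{"jaw":1,"xyz":[0,0,0],"angular":[0,0,0]},{"jaw":1,"xyz":[0,0,0],"angular":[0,0,0]},{"jaw":1,"xyz":[0,0,-20],"angular":[0,0,0]},{"jaw":1,"xyz":[0,0,-70],"angular":[0,0,0]},{"jaw":1,"xyz":[0,0,-110],"angular":[0,0,0]},{"jaw":1,"xyz":[-40,0,-110],"angular":[0,0,0.18]},{"jaw":1,"xyz":[-95,0,-110],"angular":[0,0,0.36]}]'
cat > look.py <<'E'
from h import *
a=0.17;ux=np.array([np.cos(a),np.sin(a)]);uy=np.array([-ux[1],ux[0]])
B={'top':np.array([0,2.7]),'side':np.array([2.4,0])}
for c in('top','side'):
    im,d=snap(c,'last_%s.png'%c)
    for o in silhouettes(c,'soap1')[:8]:
        S=cloud(c,o['pixels'],d)
        if len(S)<30: continue
        t=np.percentile(S[:,2],80);S=S[abs(S[:,2]-t)<8];r=rect(S);q=r[0]-B[c]-[548.9,51.6]
        print(c,round(o['score'],2),len(S),'top z',round(np.median(S[:,2]),1),'xy',np.round(r[0]-B[c],1),r[1:],('box frame',np.round([q@ux,q@uy],1)) if abs(q[1])<150 else '')
E
python3 look.py; python3 go.py 423.5 -255.5 120 0
```

```text
clock: 23.82
eef_pos: [561.1, -21.4, 96.4]
tool_rot: [3.141, -0.0, 1.74]
force: [-0.9, 0.7, 4.6]
width: 44.9
gripper_force: 62.9
clock: 24.82
eef_pos: [577.8, -113.9, 206.3]
tool_rot: [3.14, -0.002, 1.379]
force: [0.2, -1.0, 0.8]
width: 85.4
gripper_force: 0.0
top 0.74 270 top z 32.7 xy [ 609.5 -368.6] (array([70.1, 48. ]), 4.3) 
top 0.68 303 top z 32.3 xy [ 424.4 -255.4] (array([48.9, 69.2]), 89.5) 
top 0.64 314 top z 100.5 xy [560.8 -21.9] (array([47. , 69.6]), 9.1) ('box frame', array([ -0.7, -74.5]))
top 0.55 277 top z 31.9 xy [ 420.6 -363.1] (array([67.3, 46.5]), 2.2) 
top 0.53 188 top z 32.0 xy [ 611.7 -267. ] (array([41.5, 68.7]), 86.7) 
side 0.89 612 top z 32.9 xy [ 420.7 -365. ] (array([71.9, 48.7]), 5.1) 
side 0.81 448 top z 34.2 xy [ 423.1 -254.3] (array([68.9, 49.9]), 0.9) 
side 0.74 354 top z 33.6 xy [ 611.2 -267. ] (array([47.4, 68.2]), 87.7) 
side 0.58 255 top z 101.2 xy [559.9 -24.2] (array([48.7, 72.1]), 10.5) ('box frame', array([ -2. , -76.6]))
side 0.58 497 top z 33.2 xy [ 607.4 -369.3] (array([71.7, 49.9]), 7.5) 
clock 25.025 p [ 576.7 -116.2  205.3] rot [-3.141  0.     1.379] q7 0.2 F [-0.2  0.7 -0.5] w 85.3 shift [-166.  -123.7   85.4] w [-0.000e+00  1.000e-03  1.379e+00] or [-1.000e-03 -0.000e+00 -1.763e+00]
```

The bar is within 1–2 mm of a1. Next, the bar at (423.8, -255).

```bash
python3 -m creep '[{"jaw":1,"xyz":[-49,-36,20],"angular":[0,0,0.18]},{"jaw":1,"xyz":[-97,-72,40],"angular":[0,0,0.36]},{"jaw":1,"xyz":[-145,-108,70],"angular":[0,0,0.54]},{"jaw":1,"xyz":[-166,-123.5,85],"angular":[0,0,0.72]},{"jaw":1,"xyz":[-166,-123.5,85],"angular":[0,0,0.9]},{"jaw":1,"xyz":[-166,-123.5,85],"angular":[0,0,1.08]},{"jaw":1,"xyz":[-166,-123.5,85],"angular":[0,0,1.26]},{"jaw":1,"xyz":[-166,-123.5,85],"angular":[0,0,1.379]},{"jaw":1,"xyz":[-166,-123.5,85],"angular":[0,0,1.379]},{"jaw":1,"xyz":[-166,-123.5,85],"angular":[0,0,1.379]}]'; python3 go.py 423.8 -255 29 0
```

```text
clock: 26.28
eef_pos: [424.7, -253.7, 120.4]
tool_rot: [-3.141, -0.0, 0.005]
force: [0.1, 0.7, -0.1]
width: 85.1
gripper_force: 0.0
clock 26.275 p [ 424.7 -253.7  120.4] rot [-3.141 -0.     0.005] q7 -0.38 F [ 0.1  0.7 -0.1] w 85.1 shift [-0.9  1.3 91.4] w [-0.001 -0.     0.005] or [ 0.000e+00 -1.000e-03 -3.136e+00]
```

```bash
python3 -m creep '[{"jaw":1,"xyz":[-0.9,1.3,50],"angular":[0,0,0]},{"jaw":1,"xyz":[-0.9,1.3,82],"angular":[0,0,0]},{"jaw":1,"xyz":[-0.9,1.3,91],"angular":[0,0,0]},{"jaw":1,"xyz":[-0.9,1.3,91],"angular":[0,0,0]},{"jaw":1,"xyz":[-0.9,1.3,91],"angular":[0,0,0]},{"jaw":-1,"xyz":[-0.9,1.3,91],"angular":[0,0,0]},{"jaw":-1,"xyz":[-0.9,1.3,91],"angular":[0,0,0]},{"jaw":-1,"xyz":[-0.9,1.3,91],"angular":[0,0,0]},{"jaw":-1,"xyz":[-0.9,1.3,91],"angular":[0,0,0]},{"jaw":-1,"xyz":[-0.9,1.3,91],"angular":[0,0,0]},{"jaw":-1,"xyz":[-0.9,1.3,91],"angular":[0,0,0]}]'; python3 go.py 548.9 51.6 160 1.741
```

```text
clock: 27.65
eef_pos: [423.7, -255.8, 30.2]
tool_rot: [-3.141, -0.001, 0.002]
force: [-0.2, 1.6, 6.8]
width: 44.7
gripper_force: 61.6
clock 27.65 p [ 423.7 -255.8   30.2] rot [-3.141e+00 -1.000e-03  2.000e-03] q7 -0.23 F [-0.2  1.6  6.8] w 44.7 shift [ 125.9 -307.2 -129.5] w [ 1.000e-03 -1.000e-03 -1.739e+00] or [-1.000e-03 -1.000e-03  1.403e+00]
```

```bash
python3 -m creep '[{"jaw":-1,"xyz":[0,0,-50],"angular":[0,0,0]},{"jaw":-1,"xyz":[0,0,-105],"angular":[0,0,-0.1]},{"jaw":-1,"xyz":[20,-45,-131],"angular":[0,0,-0.28]},{"jaw":-1,"xyz":[40,-95,-131],"angular":[0,0,-0.46]},{"jaw":-1,"xyz":[60,-145,-131],"angular":[0,0,-0.64]},{"jaw":-1,"xyz":[80,-195,-131],"angular":[0,0,-0.82]},{"jaw":-1,"xyz":[100,-245,-131],"angular":[0,0,-1.0]},{"jaw":-1,"xyz":[118,-290,-131],"angular":[0,0,-1.18]},{"jaw":-1,"xyz":[126,-307,-131],"angular":[0,0,-1.36]},{"jaw":-1,"xyz":[126,-307,-131],"angular":[0,0,-1.54]},{"jaw":-1,"xyz":[126,-307,-131],"angular":[0,0,-1.739]},{"jaw":-1,"xyz":[126,-307,-131],"angular":[0,0,-1.739]}]'; python3 go.py 548.9 51.6 98 1.741
```

```text
clock: 29.15
eef_pos: [548.6, 51.1, 160.5]
tool_rot: [-3.141, -0.0, 1.739]
force: [0.7, -0.8, -0.8]
width: 44.9
gripper_force: 62.2
clock 29.15 p [548.6  51.1 160.5] rot [-3.141 -0.     1.739] q7 0.25 F [ 0.7 -0.8 -0.8] w 44.9 shift [ 0.4  0.4 62.5] w [-0.    -0.    -0.002] or [-1.00e-03  1.00e-03  3.14e+00]
```

```bash
python3 -m creep '[{"jaw":-1,"xyz":[0.4,-0.3,35],"angular":[0,0,0]},{"jaw":-1,"xyz":[0.4,-0.3,54],"angular":[0,0,0]},{"jaw":-1,"xyz":[0.4,-0.3,60],"angular":[0,0,0]},{"jaw":-1,"xyz":[0.4,-0.3,62],"angular":[0,0,0]},{"jaw":-1,"xyz":[0.4,-0.3,63],"angular":[0,0,0]},{"jaw":-1,"xyz":[0.4,-0.3,63],"angular":[0,0,0]}]'; python3 go.py 548.9 51.6 98 1.741
```

```text
clock: 29.9
eef_pos: [549.0, 51.6, 98.3]
tool_rot: [3.14, 0.0, 1.74]
force: [-1.2, -0.5, 1.6]
width: 44.9
gripper_force: 62.5
clock 29.9 p [549.   51.6  98.3] rot [3.14 0.   1.74] q7 0.28 F [-1.2 -0.5  1.6] w 44.9 shift [ 0.1 -0.1  0.3] w [ 0.001  0.    -0.001] or [ 0.000e+00 -2.000e-03  3.141e+00]
```

Contact; release, retreat, look. Next bar is at (611.5, -267).

```bash
python3 -m creep '[{"jaw":0.5,"xyz":[0,0,0],"angular":[0,0,0]},{"jaw":1,"xyz":[0,0,0],"angular":[0,0,0]},{"jaw":1,"xyz":[0,0,0],"angular":[0,0,0]},{"jaw":1,"xyz":[0,0,-20],"angular":[0,0,0]},{"jaw":1,"xyz":[0,0,-70],"angular":[0,0,0]},{"jaw":1,"xyz":[0,0,-110],"angular":[0,0,0]},{"jaw":1,"xyz":[-50,0,-110],"angular":[0,0,0.18]},{"jaw":1,"xyz":[-105,0,-110],"angular":[0,0,0.36]},{"jaw":1,"xyz":[-165,0,-110],"angular":[0,0,0.54]},{"jaw":1,"xyz":[-220,0,-110],"angular":[0,0,0.72]}]'
python3 look.py; python3 go.py 611.5 -267 120 -0.05
```

```text
clock: 31.15
eef_pos: [585.9, -167.3, 207.7]
tool_rot: [3.141, -0.0, 1.015]
force: [0.3, 0.3, -0.4]
width: 85.2
gripper_force: 0.0
top 0.75 306 top z 100.2 xy [548.5  50.7] (array([46.4, 69.5]), 8.6) ('box frame', array([-0.5, -0.8]))
top 0.69 274 top z 32.3 xy [ 608.8 -367.8] (array([70. , 47.4]), 3.6) 
top 0.55 289 top z 32.4 xy [ 420.  -364.8] (array([69.8, 48.2]), 2.3) 
top 0.54 307 top z 100.7 xy [560.6 -22.1] (array([46.6, 69.5]), 9.4) ('box frame', array([ -0.9, -74.6]))
top 0.46 292 top z 59.3 xy [ 748.6 -138.9] (array([73.4, 74.8]), 7.7) 
side 0.87 605 top z 32.9 xy [ 420.8 -366. ] (array([71.1, 47. ]), 2.7) 
side 0.79 498 top z 33.3 xy [ 608.4 -369.8] (array([72.1, 49. ]), 6.3) 
side 0.7 357 top z 33.8 xy [ 612.6 -266.7] (array([47.2, 70.9]), 88.4) 
side 0.66 219 top z 101.2 xy [548.1  45.7] (array([48.7, 81.2]), 8.9) ('box frame', array([-1.8, -5.7]))
side 0.63 243 top z 101.1 xy [557.8 -22.4] (array([46.9, 77. ]), 8.9) ('box frame', array([ -3.7, -74.4]))
clock 31.35 p [ 585.3 -166.4  207.2] rot [-3.141  0.     1.019] q7 0.01 F [-0.1  1.5  0.6] w 85.4 shift [-71.9  75.1  87.2] w [-0.000e+00  1.000e-03  1.069e+00] or [-1.000e-03 -0.000e+00 -2.073e+00]
```

```bash
python3 -m creep '[{"jaw":1,"xyz":[-40,42,30],"angular":[0,0,0.18]},{"jaw":1,"xyz":[-72,75,60],"angular":[0,0,0.36]},{"jaw":1,"xyz":[-72,75,87],"angular":[0,0,0.54]},{"jaw":1,"xyz":[-72,75,87],"angular":[0,0,0.72]},{"jaw":1,"xyz":[-72,75,87],"angular":[0,0,0.9]},{"jaw":1,"xyz":[-72,75,87],"angular":[0,0,1.069]},{"jaw":1,"xyz":[-72,75,87],"angular":[0,0,1.069]},{"jaw":1,"xyz":[-72,75,87],"angular":[0,0,1.069]}]'; python3 go.py 612 -267 29 -0.05
```

```text
clock: 32.35
eef_pos: [612.4, -264.4, 120.3]
tool_rot: [-3.14, 0.0, -0.044]
force: [0.1, -0.3, 0.3]
width: 85.4
gripper_force: 0.0
clock 32.35 p [ 612.4 -264.4  120.3] rot [-3.14   0.    -0.044] q7 -0.69 F [ 0.1 -0.3  0.3] w 85.4 shift [-0.2  2.7 91.3] w [-0.001  0.     0.006] or [-0.000e+00 -2.000e-03 -3.135e+00]
```

```bash
python3 -m creep '[{"jaw":1,"xyz":[-0.2,2.5,50],"angular":[0,0,0]},{"jaw":1,"xyz":[-0.2,2.5,82],"angular":[0,0,0]},{"jaw":1,"xyz":[-0.2,2.5,91],"angular":[0,0,0]},{"jaw":1,"xyz":[-0.2,2.5,91],"angular":[0,0,0]},{"jaw":1,"xyz":[-0.2,2.5,91],"angular":[0,0,0]},{"jaw":-1,"xyz":[-0.2,2.5,91],"angular":[0,0,0]},{"jaw":-1,"xyz":[-0.2,2.5,91],"angular":[0,0,0]},{"jaw":-1,"xyz":[-0.2,2.5,91],"angular":[0,0,0]},{"jaw":-1,"xyz":[-0.2,2.5,91],"angular":[0,0,0]},{"jaw":-1,"xyz":[-0.2,2.5,91],"angular":[0,0,0]},{"jaw":-1,"xyz":[-0.2,2.5,91],"angular":[0,0,0]}]'; python3 go.py 536.4 124.5 160 1.741
```

```text
clock: 33.72
eef_pos: [612.3, -268.5, 30.5]
tool_rot: [3.141, -0.001, -0.048]
force: [-0.3, 0.9, 6.4]
width: 44.6
gripper_force: 63.5
clock 33.725 p [ 612.3 -268.5   30.5] rot [ 3.141e+00 -1.000e-03 -4.800e-02] q7 -0.62 F [-0.3  0.9  6.4] w 44.6 shift [ -94.6 -388.9 -129.8] w [ 1.000e-03 -1.000e-03 -1.789e+00] or [-1.000e-03 -1.000e-03  1.353e+00]
```

```bash
python3 -m creep '[{"jaw":-1,"xyz":[0,0,-50],"angular":[0,0,0]},{"jaw":-1,"xyz":[0,0,-105],"angular":[0,0,-0.15]},{"jaw":-1,"xyz":[-10,-40,-131],"angular":[0,0,-0.33]},{"jaw":-1,"xyz":[-23,-95,-131],"angular":[0,0,-0.51]},{"jaw":-1,"xyz":[-36,-150,-131],"angular":[0,0,-0.69]},{"jaw":-1,"xyz":[-50,-205,-131],"angular":[0,0,-0.87]},{"jaw":-1,"xyz":[-64,-262,-131],"angular":[0,0,-1.05]},{"jaw":-1,"xyz":[-78,-320,-131],"angular":[0,0,-1.23]},{"jaw":-1,"xyz":[-90,-372,-131],"angular":[0,0,-1.41]},{"jaw":-1,"xyz":[-94.5,-389,-131],"angular":[0,0,-1.59]},{"jaw":-1,"xyz":[-94.5,-389,-131],"angular":[0,0,-1.789]},{"jaw":-1,"xyz":[-94.5,-389,-131],"angular":[0,0,-1.789]}]'; python3 go.py 536.4 124.5 98 1.741
```

```text
clock: 35.22
eef_pos: [535.9, 124.8, 160.4]
tool_rot: [-3.141, -0.0, 1.74]
force: [-0.3, -0.1, -0.4]
width: 45.0
gripper_force: 62.7
clock 35.225 p [535.9 124.8 160.4] rot [-3.141 -0.     1.74 ] q7 0.14 F [-0.3 -0.1 -0.4] w 45.0 shift [-0.4  0.5 62.4] w [-0.    -0.    -0.001] or [-0.00e+00  1.00e-03  3.14e+00]
```

```bash
python3 -m creep '[{"jaw":-1,"xyz":[0,0,35],"angular":[0,0,0]},{"jaw":-1,"xyz":[0,0,54],"angular":[0,0,0]},{"jaw":-1,"xyz":[0,0,60],"angular":[0,0,0]},{"jaw":-1,"xyz":[0,0,62],"angular":[0,0,0]},{"jaw":-1,"xyz":[0,0,63],"angular":[0,0,0]},{"jaw":-1,"xyz":[0,0,63],"angular":[0,0,0]}]'; python3 go.py 536.4 124.5 98 1.741
```

```text
clock: 35.98
eef_pos: [536.5, 124.5, 98.4]
tool_rot: [3.14, 0.0, 1.74]
force: [-0.9, -1.4, 2.7]
width: 44.4
gripper_force: 63.1
clock 35.975 p [536.5 124.5  98.4] rot [3.14 0.   1.74] q7 0.17 F [-0.9 -1.4  2.7] w 44.4 shift [-0.  -0.1  0.4] w [ 0.001  0.    -0.001] or [ 0.000e+00 -2.000e-03  3.141e+00]
```

```bash
python3 -m creep '[{"jaw":0.5,"xyz":[0,0,0],"angular":[0,0,0]},{"jaw":1,"xyz":[0,0,0],"angular":[0,0,0]},{"jaw":1,"xyz":[0,0,0],"angular":[0,0,0]},{"jaw":1,"xyz":[0,0,-20],"angular":[0,0,0]},{"jaw":1,"xyz":[0,0,-70],"angular":[0,0,0]},{"jaw":1,"xyz":[0,0,-110],"angular":[0,0,0]},{"jaw":1,"xyz":[-50,0,-110],"angular":[0,0,0.18]},{"jaw":1,"xyz":[-105,0,-110],"angular":[0,0,0.36]},{"jaw":1,"xyz":[-165,0,-110],"angular":[0,0,0.54]},{"jaw":1,"xyz":[-225,0,-110],"angular":[0,0,0.72]},{"jaw":1,"xyz":[-285,0,-110],"angular":[0,0,0.9]},{"jaw":1,"xyz":[-340,0,-110],"angular":[0,0,1.08]}]'
python3 look.py; python3 go.py 420.4 -365 120 0.04
```

```text
clock: 37.48
eef_pos: [593.8, -212.4, 207.5]
tool_rot: [3.141, -0.0, 0.655]
force: [0.7, 0.4, -1.3]
width: 85.0
gripper_force: 0.0
top 0.88 301 top z 32.0 xy [ 419.2 -363.9] (array([50., 69.]), 89.2) 
top 0.86 311 top z 99.8 xy [560.9 -22.1] (array([47. , 69.7]), 10.5) ('box frame', array([ -0.6, -74.7]))
top 0.81 313 top z 100.3 xy [548.5  50.6] (array([46.6, 69.5]), 10.0) ('box frame', array([-0.6, -0.9]))
top 0.45 164 top z 32.3 xy [ 603.3 -368.7] (array([59.8, 48.3]), 1.7) 
side 0.88 261 top z 101.1 xy [561.  -23.9] (array([50.1, 73.1]), 7.8) ('box frame', array([ -0.8, -76.5]))
side 0.78 175 top z 101.4 xy [536.3 119.4] (array([47.8, 76.6]), 9.5) ('box frame', array([-0.9, 69. ]))
side 0.73 209 top z 101.4 xy [548.9  52.6] (array([49.4, 80.3]), 9.9) ('box frame', array([0.2, 1. ]))
side 0.72 481 top z 33.1 xy [ 606.9 -370.1] (array([70.8, 48.6]), 5.9) 
side 0.57 616 top z 33.0 xy [ 420.9 -365.1] (array([72.5, 48.9]), 3.1) 
clock 37.675 p [ 593.2 -211.4  207.1] rot [-3.141e+00  1.000e-03  6.590e-01] q7 -0.2 F [-0.4  0.3 -0.9] w 85.5 shift [-230.5   15.6   87.2] w [-0.     0.001  0.619] or [-1.000e-03 -0.000e+00 -2.522e+00]
```

```bash
python3 -m creep '[{"jaw":1,"xyz":[-57,4,15],"angular":[0,0,0.16]},{"jaw":1,"xyz":[-114,8,35],"angular":[0,0,0.32]},{"jaw":1,"xyz":[-171,12,55],"angular":[0,0,0.48]},{"jaw":1,"xyz":[-220,15,80],"angular":[0,0,0.619]},{"jaw":1,"xyz":[-230.5,16.5,87],"angular":[0,0,0.619]},{"jaw":1,"xyz":[-230.5,16.5,87],"angular":[0,0,0.619]},{"jaw":1,"xyz":[-230.5,16.5,87],"angular":[0,0,0.619]}]'; python3 go.py 420.3 -365 29 0.03
```

```text
clock: 38.55
eef_pos: [424.0, -363.1, 120.9]
tool_rot: [-3.141, -0.002, 0.046]
force: [0.1, 0.1, -0.1]
width: 85.6
gripper_force: 0.0
clock 38.55 p [ 424.  -363.1  120.9] rot [-3.141e+00 -2.000e-03  4.600e-02] q7 -0.22 F [ 0.1  0.1 -0.1] w 85.6 shift [-4.   1.8 91.9] w [-0.001 -0.002  0.016] or [ 3.000e-03 -1.000e-03 -3.126e+00]
```

```bash
python3 -m creep '[{"jaw":1,"xyz":[-1,1,50],"angular":[0,0,0.01]},{"jaw":1,"xyz":[-1,1,82],"angular":[0,0,0.01]},{"jaw":1,"xyz":[-1,1,91],"angular":[0,0,0.01]},{"jaw":1,"xyz":[-1,1,91],"angular":[0,0,0.01]}]'; python3 go.py 420.3 -365 29 0.03
python3 -m creep '[{"jaw":-1,"xyz":[0,0,0],"angular":[0,0,0]},{"jaw":-1,"xyz":[0,0,0],"angular":[0,0,0]},{"jaw":-1,"xyz":[0,0,0],"angular":[0,0,0]},{"jaw":-1,"xyz":[0,0,0],"angular":[0,0,0]},{"jaw":-1,"xyz":[0,0,0],"angular":[0,0,0]},{"jaw":-1,"xyz":[0,0,0],"angular":[0,0,0]}]'; python3 go.py 555.2 15.1 184 1.741
```

```text
clock: 39.05
eef_pos: [421.8, -365.4, 29.9]
tool_rot: [3.142, -0.001, 0.033]
force: [0.4, 0.1, -0.9]
width: 85.4
gripper_force: 0.0
clock 39.05 p [ 421.8 -365.4   29.9] rot [ 3.142e+00 -1.000e-03  3.300e-02] q7 -0.12 F [ 0.4  0.1 -0.9] w 85.4 shift [-1.5 -0.5  0.9] w [ 0.    -0.001  0.003] or [ 1.000e-03  0.000e+00 -3.138e+00]
clock: 39.8
eef_pos: [421.5, -366.2, 30.8]
tool_rot: [3.141, -0.002, 0.032]
force: [-0.2, 1.4, 5.8]
width: 45.0
gripper_force: 62.4
clock 39.8 p [ 421.5 -366.2   30.8] rot [ 3.141e+00 -2.000e-03  3.200e-02] q7 -0.12 F [-0.2  1.4  5.8] w 45.0 shift [ 146.1 -376.7 -153.3] w [ 2.000e-03 -1.000e-03 -1.709e+00] or [-1.000e-03 -2.000e-03  1.432e+00]
```

```bash
python3 -m creep '[{"jaw":-1,"xyz":[0,0,-55],"angular":[0,0,0]},{"jaw":-1,"xyz":[0,0,-110],"angular":[0,0,-0.1]},{"jaw":-1,"xyz":[12,-30,-154],"angular":[0,0,-0.28]},{"jaw":-1,"xyz":[33,-85,-154],"angular":[0,0,-0.46]},{"jaw":-1,"xyz":[54,-140,-154],"angular":[0,0,-0.64]},{"jaw":-1,"xyz":[75,-195,-154],"angular":[0,0,-0.82]},{"jaw":-1,"xyz":[97,-250,-154],"angular":[0,0,-1.0]},{"jaw":-1,"xyz":[119,-306,-154],"angular":[0,0,-1.18]},{"jaw":-1,"xyz":[138,-357,-154],"angular":[0,0,-1.36]},{"jaw":-1,"xyz":[146,-376.5,-154],"angular":[0,0,-1.54]},{"jaw":-1,"xyz":[146,-376.5,-154],"angular":[0,0,-1.709]},{"jaw":-1,"xyz":[146,-376.5,-154],"angular":[0,0,-1.709]}]'; python3 go.py 555.2 15.1 122 1.741
```

```text
clock: 41.3
eef_pos: [554.6, 15.1, 183.8]
tool_rot: [3.141, -0.0, 1.739]
force: [-0.1, -0.1, -0.5]
width: 44.9
gripper_force: 62.0
clock 41.3 p [554.6  15.1 183.8] rot [ 3.141 -0.     1.739] q7 0.32 F [-0.1 -0.1 -0.5] w 44.9 shift [-0.1  0.6 61.8] w [ 0.    -0.    -0.002] or [-0.   -0.    3.14]
```

```bash
python3 -m creep '[{"jaw":-1,"xyz":[0.8,0,35],"angular":[0,0,0]},{"jaw":-1,"xyz":[0.8,0,54],"angular":[0,0,0]},{"jaw":-1,"xyz":[0.8,0,59],"angular":[0,0,0]},{"jaw":-1,"xyz":[0.8,0,61],"angular":[0,0,0]},{"jaw":-1,"xyz":[0.8,0,62],"angular":[0,0,0]},{"jaw":-1,"xyz":[0.8,0,62],"angular":[0,0,0]}]'; python3 go.py 555.2 15.1 122 1.741
```

```text
clock: 42.05
eef_pos: [554.9, 15.4, 122.8]
tool_rot: [3.141, 0.0, 1.74]
force: [-1.3, -1.0, 5.8]
width: 44.9
gripper_force: 62.9
clock 42.05 p [554.9  15.4 122.8] rot [3.141 0.    1.74 ] q7 0.35 F [-1.3 -1.   5.8] w 44.9 shift [-0.4  0.3  0.8] w [ 0.001  0.    -0.001] or [ 0.00e+00 -2.00e-03  3.14e+00]
```

```bash
python3 -m creep '[{"jaw":0.5,"xyz":[0,0,-0.5],"angular":[0,0,0]},{"jaw":1,"xyz":[0,0,-0.5],"angular":[0,0,0]},{"jaw":1,"xyz":[0,0,-0.5],"angular":[0,0,0]},{"jaw":1,"xyz":[0,0,-20],"angular":[0,0,0]},{"jaw":1,"xyz":[0,0,-60],"angular":[0,0,0]},{"jaw":1,"xyz":[0,0,-90],"angular":[0,0,0]},{"jaw":1,"xyz":[-50,0,-90],"angular":[0,0,0.18]},{"jaw":1,"xyz":[-105,0,-90],"angular":[0,0,0.36]},{"jaw":1,"xyz":[-165,0,-90],"angular":[0,0,0.54]},{"jaw":1,"xyz":[-225,0,-90],"angular":[0,0,0.72]},{"jaw":1,"xyz":[-260,0,-90],"angular":[0,0,0.9]},{"jaw":1,"xyz":[-260,0,-90],"angular":[0,0,1.08]}]'
python3 look.py; python3 go.py 607.5 -369 120 0.08
```

```text
clock: 43.55
eef_pos: [597.9, -245.1, 211.5]
tool_rot: [3.139, 0.002, 0.649]
force: [-0.7, 1.0, -0.5]
width: 85.5
gripper_force: 0.0
top 0.77 305 top z 124.2 xy [554.6  14.8] (array([46.2, 67.3]), 9.4) ('box frame', array([ -0.6, -37.2]))
top 0.77 304 top z 100.3 xy [536.3 123. ] (array([46.4, 67.4]), 10.5) ('box frame', array([-0.3, 72.5]))
top 0.7 135 top z 100.2 xy [563.5 -38.3] (array([46.2, 31.5]), 10.7) ('box frame', array([ -0.8, -91.1]))
top 0.63 150 top z 100.2 xy [545.2  67.2] (array([45.1, 34.9]), 8.9) ('box frame', array([-1., 16.]))
side 0.78 182 top z 101.3 xy [536.1 117.9] (array([47.8, 75.6]), 7.0) ('box frame', array([-1.4, 67.5]))
side 0.71 161 top z 101.0 xy [559.6 -29.2] (array([45.7, 61.7]), 7.5) ('box frame', array([ -3.1, -81.4]))
side 0.69 475 top z 33.4 xy [ 608.3 -369.9] (array([71.9, 47.8]), 4.7) 
side 0.61 239 top z 125.4 xy [554.3  11.1] (array([47.9, 72.9]), 7.2) ('box frame', array([ -1.5, -40.8]))
side 0.6 257 top z 58.9 xy [ 743.4 -144.1] (array([69.2, 74.5]), 49.6) 
side 0.56 76 top z 100.2 xy [527.4  49.2] (array([81.1, 21.4]), 82.6) ('box frame', array([-21.6,   1.3]))
clock 43.75 p [ 598.7 -239.5  211.1] rot [-3.141  0.     0.665] q7 -0.17 F [ 0.2  0.4 -0.4] w 85.5 shift [-72.9 107.4  91. ] w [-0.001  0.     0.585] or [-1.000e-03 -1.000e-03 -2.557e+00]
```

Bar on b1 is good. Last bar at (608.5, -369).

```bash
python3 -m creep '[{"jaw":1,"xyz":[-30,45,30],"angular":[0,0,0.16]},{"jaw":1,"xyz":[-57,85,60],"angular":[0,0,0.32]},{"jaw":1,"xyz":[-72,107.5,85],"angular":[0,0,0.48]},{"jaw":1,"xyz":[-72,107.5,91],"angular":[0,0,0.585]},{"jaw":1,"xyz":[-72,107.5,91],"angular":[0,0,0.585]},{"jaw":1,"xyz":[-72,107.5,91],"angular":[0,0,0.585]},{"jaw":1,"xyz":[-72,107.5,91],"angular":[0,0,0.585]}]'; python3 go.py 608.5 -369 30 0.08
```

```text
clock: 44.62
eef_pos: [608.4, -368.9, 121.4]
tool_rot: [3.141, -0.001, 0.078]
force: [0.1, 0.5, 0.3]
width: 85.2
gripper_force: 0.0
clock 44.625 p [ 608.4 -368.9  121.4] rot [ 3.141e+00 -1.000e-03  7.800e-02] q7 -0.49 F [0.1 0.5 0.3] w 85.2 shift [-0.1  0.1 91.4] w [ 0.    -0.001 -0.002] or [-2.00e-03 -0.00e+00  3.14e+00]
```

```bash
python3 -m creep '[{"jaw":1,"xyz":[0,0,50],"angular":[0,0,0]},{"jaw":1,"xyz":[0,0,82],"angular":[0,0,0]},{"jaw":1,"xyz":[0,0,91],"angular":[0,0,0]},{"jaw":1,"xyz":[0,0,91],"angular":[0,0,0]},{"jaw":1,"xyz":[0,0,91],"angular":[0,0,0]},{"jaw":-1,"xyz":[0,0,91],"angular":[0,0,0]},{"jaw":-1,"xyz":[0,0,91],"angular":[0,0,0]},{"jaw":-1,"xyz":[0,0,91],"angular":[0,0,0]},{"jaw":-1,"xyz":[0,0,91],"angular":[0,0,0]},{"jaw":-1,"xyz":[0,0,91],"angular":[0,0,0]},{"jaw":-1,"xyz":[0,0,91],"angular":[0,0,0]}]'; python3 go.py 542.6 88.1 184 1.741
```

```text
clock: 46.0
eef_pos: [608.3, -369.8, 30.5]
tool_rot: [3.141, -0.001, 0.076]
force: [0.2, 0.9, 6.1]
width: 44.7
gripper_force: 63.9
clock 46.0 p [ 608.3 -369.8   30.5] rot [ 3.141e+00 -1.000e-03  7.600e-02] q7 -0.44 F [0.2 0.9 6.1] w 44.7 shift [ -30.6 -461.5 -153.9] w [ 0.002 -0.    -1.665] or [-0.    -0.002  1.476]
```

```bash
python3 -m creep '[{"jaw":-1,"xyz":[0,0,-55],"angular":[0,0,0]},{"jaw":-1,"xyz":[0,0,-110],"angular":[0,0,-0.1]},{"jaw":-1,"xyz":[-3,-45,-154],"angular":[0,0,-0.28]},{"jaw":-1,"xyz":[-7,-103,-154],"angular":[0,0,-0.46]},{"jaw":-1,"xyz":[-11,-161,-154],"angular":[0,0,-0.64]},{"jaw":-1,"xyz":[-15,-219,-154],"angular":[0,0,-0.82]},{"jaw":-1,"xyz":[-19,-277,-154],"angular":[0,0,-1.0]},{"jaw":-1,"xyz":[-23,-335,-154],"angular":[0,0,-1.18]},{"jaw":-1,"xyz":[-27,-393,-154],"angular":[0,0,-1.36]},{"jaw":-1,"xyz":[-30,-448,-154],"angular":[0,0,-1.54]},{"jaw":-1,"xyz":[-30.6,-461.5,-154],"angular":[0,0,-1.665]},{"jaw":-1,"xyz":[-30.6,-461.5,-154],"angular":[0,0,-1.665]}]'; python3 go.py 542.6 88.1 122 1.741
```

```text
clock: 47.5
eef_pos: [541.7, 89.8, 183.2]
tool_rot: [-3.141, -0.001, 1.742]
force: [0.7, -1.0, -1.1]
width: 44.8
gripper_force: 63.1
clock 47.5 p [541.7  89.8 183.2] rot [-3.141e+00 -1.000e-03  1.742e+00] q7 0.21 F [ 0.7 -1.  -1.1] w 44.8 shift [-1.9  0.6 61.2] w [-0.001 -0.001  0.001] or [ 1.00e-03 -1.00e-03 -3.14e+00]
```

```bash
python3 -m creep '[{"jaw":-1,"xyz":[0,0,30],"angular":[0,0,0]},{"jaw":-1,"xyz":[0,0,50],"angular":[0,0,0]},{"jaw":-1,"xyz":[0,0,50],"angular":[0,0,0]}]'; python3 go.py 542.6 88.3 122 1.741
```

```text
clock: 47.88
eef_pos: [541.3, 86.3, 132.2]
tool_rot: [-3.138, 0.001, 1.736]
force: [0.0, -0.6, -1.1]
width: 45.0
gripper_force: 63.2
clock 47.875 p [541.3  86.3 132.2] rot [-3.138e+00  1.000e-03  1.736e+00] q7 0.24 F [ 0.  -0.6 -1.1] w 45.0 shift [ 1.8  1.7 10.2] w [-0.004  0.001 -0.005] or [2.000e-03 6.000e-03 3.137e+00]
```

```bash
python3 -m creep '[{"jaw":-1,"xyz":[0,0,5],"angular":[0,0,0]},{"jaw":-1,"xyz":[0,0,7],"angular":[0,0,0]},{"jaw":-1,"xyz":[0,0,7],"angular":[0,0,0]}]'; python3 go.py 542.6 88.3 122 1.741
```

```text
clock: 48.25
eef_pos: [542.5, 88.4, 126.8]
tool_rot: [3.141, -0.0, 1.74]
force: [0.0, 1.0, -1.5]
width: 44.6
gripper_force: 63.2
clock 48.25 p [542.5  88.4 126.8] rot [ 3.141 -0.     1.74 ] q7 0.25 F [ 0.   1.  -1.5] w 44.6 shift [-0.1  0.1  4.8] w [ 0.001 -0.    -0.001] or [-0.000e+00 -1.000e-03  3.141e+00]
```

```bash
python3 -m creep '[{"jaw":-1,"xyz":[0,0,2],"angular":[0,0,0]},{"jaw":-1,"xyz":[0,0,4],"angular":[0,0,0]},{"jaw":-1,"xyz":[0,0,4.5],"angular":[0,0,0]},{"jaw":-1,"xyz":[0,0,4.5],"angular":[0,0,0]}]'; python3 -m creep '[{"jaw":0.5,"xyz":[0,0,0],"angular":[0,0,0]},{"jaw":1,"xyz":[0,0,0],"angular":[0,0,0]},{"jaw":1,"xyz":[0,0,0],"angular":[0,0,0]},{"jaw":1,"xyz":[0,0,-20],"angular":[0,0,0]},{"jaw":1,"xyz":[0,0,-60],"angular":[0,0,0]},{"jaw":1,"xyz":[0,0,-90],"angular":[0,0,0]},{"jaw":1,"xyz":[-50,0,-90],"angular":[0,0,0]},{"jaw":1,"xyz":[-105,0,-90],"angular":[0,0,0]},{"jaw":1,"xyz":[-165,0,-90],"angular":[0,0,0]},{"jaw":1,"xyz":[-225,0,-90],"angular":[0,0,0]},{"jaw":1,"xyz":[-265,0,-90],"angular":[0,0,0]},{"jaw":1,"xyz":[-265,0,-90],"angular":[0,0,0]}]'
python3 look.py; python3 ears.py 2>/dev/null
python3 - <<'E'
import cv2
i=cv2.imread('pics/last_side.png')[140:370,220:460];cv2.imwrite('pics/fin.png',cv2.resize(i,(600,575),interpolation=cv2.INTER_CUBIC))
E
```

```text
clock: 48.75
eef_pos: [542.4, 88.5, 122.4]
tool_rot: [3.141, -0.0, 1.741]
force: [-1.0, 0.2, 5.0]
width: 44.4
gripper_force: 63.8
clock: 50.25
eef_pos: [586.5, -177.9, 211.9]
tool_rot: [-3.141, 0.003, 1.734]
force: [-0.5, 0.7, -0.9]
width: 85.5
gripper_force: 0.0
top 0.84 328 top z 123.7 xy [541.8  88.3] (array([46.4, 69.6]), 10.3) ('box frame', array([-0.8, 37.4]))
top 0.75 134 top z 100.0 xy [563.2 -38.9] (array([44.2, 32. ]), 12.4) ('box frame', array([ -1.2, -91.6]))
top 0.62 294 top z 124.4 xy [553.8  13.8] (array([44.9, 67.3]), 9.2) ('box frame', array([ -1.6, -38.1]))
top 0.62 156 top z 100.1 xy [532.8 140.8] (array([45.5, 34.8]), 9.9) ('box frame', array([-0.8, 90.6]))
side 0.75 181 top z 100.8 xy [560.9 -26.7] (array([48.1, 65.2]), 9.5) ('box frame', array([ -1.4, -79.2]))
side 0.59 249 top z 125.3 xy [553.5  15.9] (array([47.6, 79.3]), 8.9) ('box frame', array([ -1.5, -36. ]))
side 0.54 197 top z 125.2 xy [541.8  84. ] (array([47.5, 74.8]), 10.1) ('box frame', array([-1.5, 33.1]))
side 0.46 58 top z 95.9 xy [526.4  46.7] (array([ 4.8, 72.8]), 10.6) ('box frame', array([-23.,  -1.]))
side 0.42 53 top z 99.5 xy [514.3 120.4] (array([75.4, 18.5]), 85.4) ('box frame', array([-22.5,  73.7]))
ear -1 -1 28 72.6; plate -1 -1 31 98.4; shoulder -1 -1 27 74.8; 
ear -1 1 28 71.3; plate -1 1 33 95.3; shoulder -1 1 28 76.2; 
ear 1 -1 27 70.3; plate 1 -1 21 97.7; shoulder 1 -1 27 75.3; 
ear 1 1 27 71.0; plate 1 1 22 98.6; shoulder 1 1 26 75.9;
```

View pics/fin.png

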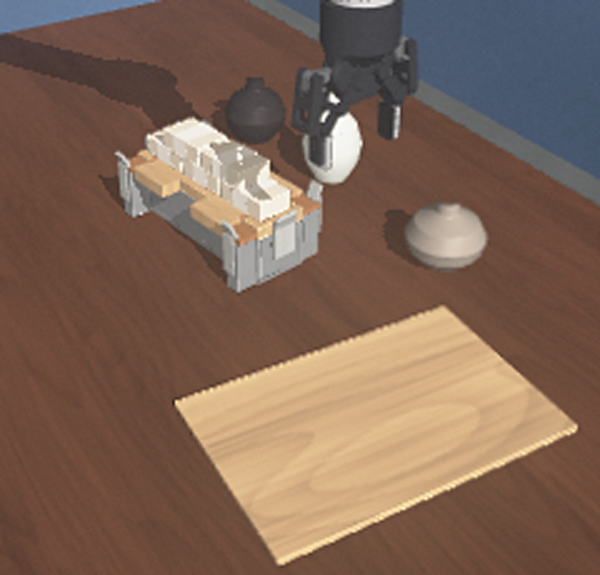

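The board is empty at (375,430). The lid is home, with three bars and two bars on it at about (215,165), and the vases are untouched. Handing in.

```bash
python3 -m creep '[{"jaw":1,"xyz":[0,0,0],"angular":[0,0,0]},{"jaw":1,"xyz":[0,0,0],"angular":[0,0,0]},{"jaw":1,"xyz":[0,0,0],"angular":[0,0,0]}]'; python3 -c "
from cell import ctrl;print(ctrl.finish_job())"
```

```text
clock: 50.88
eef_pos: [587.2, -172.4, 212.1]
tool_rot: [3.142, -0.0, 1.741]
force: [-0.2, 0.2, 0.4]
width: 85.6
gripper_force: 0.0
the job is handed in; nothing more can be done
None
```

I handed the job in at about 51 s: by my camera measurements, all four lid ears are snapped home, the five bars present form a wall of three with two on top, and the vases look untouched; `finish_job()` returned no verdict.

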